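# Clip the temperature sensor onto the busbar tab

## Robot

A 6-joint arm with a two-finger parallel gripper is mounted at the origin on the work surface; the furniture and walls round the work are solid. World frame = base frame: x ahead of the robot, y to its left, z up, the work surface at z = 0. Lengths are in mm, angles in degrees, forces in N, time in s.
With the tool pointing down it reaches from about 300 to 850 mm from the base axis. Payload 4.2 kg.
Tool frame: the origin (TCP) lies midway between the tips of the shut fingers; the grasp point (between the pads) lies 19 mm behind it; x points along the fingers, y is the direction in which the jaws open and shut, and the axes are right-handed (so a half turn about x gives the same grasp; the last joint's range is limited). The gripper opens to 91 mm and grips with 3 to 60 N. Pads are 32 mm wide; open, the fingers measure 118 mm over their backs; the gripper's body (76 mm by 178 mm) begins 60 mm behind the grasp point.
Start: joints at [-66.692, 18.312, 89.639, -0, 72.044, -1.146], TCP at [238.032, -523.435, 213.976] pointing down, gripper open.
Joint ranges: [-177.97, 177.97], [-48.28, 115.42], [12.27, 149.76], [-77.06, 257.06], [2.81, 150.46], [-146.56, 146.56]. Speed limits (degrees/s): [147.25, 147.25, 180, 180, 180, 180].

## Interface

Orientations are given as [roll, pitch, yaw] about the fixed x, y, z axes, in that order (R = Rz(yaw) Ry(pitch) Rx(roll)).
In Python, from workcell import * gives the robot as it stands.
- The arm moves only by the shell command python3 -m handwheel 'ROWS' [FORCE]. ROWS is a JSON object of lists of equal length, an entry for each row: "gripper": the closure, from 0 (fully open) to 1 (shut); "offset": the shift along the tool's x, y, z in mm, a list of three; "rot": the turn, a rotation vector about the tool's x, y, z in degrees, a list of three. A call has 1 to 5 rows; each row is the pose to reach, as a shift and turn from the pose commanded when the call began, along the tool's axes at that moment; what a row does not reach only later rows make up. A row lasts 1/12 s, in which the tool goes at most 41.7 mm and 7.16 degrees, less where a joint would pass 70% of its speed; a pose out of reach is approached as far as the arm can. A call with a gripper value outside its range is refused whole. The fingers move at their own pace and stop on an object; FORCE is the grip in N (left out, the last holds). Time passes only in rows, so rows that repeat a pose let the fingers close. It gives the time, the measured TCP pose, the force and the opening at its end, in the units of the state.
- state(): the state, without advancing time (a new reading comes with each control period).
- grab_frame(name): name is "side" or "top"; returns the picture (384x512x3 uint8, red, green, blue); there is no depth.
- camera_params(name): a dict with "fx", "fy", "cx", "cy" (pixels), "k1" (the pictures are not rectified: a ray, as slopes to the right and down, at radius r is drawn at 1 + k1 r^2 times it, then the intrinsics apply), "position" and "attitude" of the camera in the world. Camera axes: x right, y up, looking along -z (the intrinsics and any distortion apply to the point x, -y, -z); pixel columns grow to the right and rows downward; lengths in mm; the calibration is good to about 2 mm. A picture is of the moment at which its call begins. camera_params takes no time and is no camera call.
- job_done(): hands the job in, once; it reports no verdict.
The state is a dict: "time_s": time; "qpos": joint angles; "qvel": joint speeds; "effort": joint torques, N m; "ee_pos": TCP position; "ee_rot": TCP orientation; "force": force on the tool from outside, world axes, zero at the start; "torque": the same for the moment, N m; "gripper_width": finger opening in mm.
Only numpy, scipy, OpenCV 4.12 (cv2) and the standard library are available. Lean on these libraries where they do the work, as an engineer would, in place of code of your own. Each camera call takes 0.05 s, during which the arm holds its last target.

## Task

Lift the loose cover off the busbar tab on the test stand and set it down upright on the bench. Take the sensor clip out of its charging dock, squeeze its levers to open the jaws and let it close on the tab's front edge at about half the tab's height, level and pointing straight in, with most of the jaw pads' length over the metal. The dock boxes the levers in, so you will have to lay the clip on the bench and take it again; leave the small loose things round about where they are.

Things in the scene. Friction and masses are not known exactly. Their poses are not given: they have to be found in the camera images.
- stand: fixed test stand: grey block 60 (x) x 70 (y) mm, 40 mm high, with one flat bare metal tab standing upright on top. The tab is 6 mm thick along y, 48 mm long along x (-24 to +24 mm) and stands from 40 to 80 mm above the bench. Origin: centre of the block's underside, on the bench; z up; the front edge of the tab is the upright edge at -x.
- tab_edge (a point): middle of the tab's upright front edge, 62 mm above the bench; same axes as the stand, +x points from the front edge into the tab
- cover: loose black rectangular cap over the tab, open below, outside 60 (x) x 26 (y) x 46 mm high, 3 mm walls, 50 g; it rests on the block around the tab with at least 3 mm of play. Grasp across its 26 mm. Origin: centre of its open underside, z up. It must be raised 45 mm to clear the tab.
- dock: fixed grey charging dock on the bench: base 84 x 80 mm, 6 mm thick, with 26 mm high walls beside and behind the clip's levers. Origin is the point under the docked clip's origin, on the bench; its +x is the docked clip's +x.
- clip: grey sprung sensor clip, 95 mm long, 20 mm high, lying flat, 54 g. Origin: under its pivot at its underside (6 mm above the bench when docked); +x points to the jaws, z up. On the pivot stands a raised pod, 26 (x) x 16 (y) mm, from 20 to 40 mm above the underside: lift the clip by it without opening the jaws.
- clip_jaw (a point): point midway between the steel jaw pads, at the clip's x = 38 mm, 10 mm above its underside; the pads reach from x = 30 to 46 mm and are 16 mm high; fully open they stand 17 mm apart
- clip_levers (a point): point midway between the two levers where to squeeze them, at the clip's x = -34 mm, 10 mm above its underside. The levers reach back to x = -48 mm, 20 mm high; over their outsides 53 mm at the ends when closed, parallel and 30 mm when fully squeezed (about 10 N)
- clip_left (a joint): left (+y) half of the clip about the pivot, rad: 0 closed, 0.25 fully open, about 0.06 when it grips the tab
- clip_right (a joint): right (-y) half of the clip, as clip_left
- tip_tin: bystander, to be left alone: round flat tin, 45 mm across, 14 mm high; origin at the centre of its underside
- terminal_strip: bystander, to be left alone: pale terminal strip, 70 x 14 x 17 mm; origin at the centre of its underside
- relay: bystander, to be left alone: grey relay block, 36 x 28 x 34 mm; origin at the centre of its underside
- flux_pot: bystander, to be left alone: round screw-top pot, 45 mm across, 30 mm high; origin at the centre of its underside
Not all that is in view belongs to the job. What is meant by the cover is not green, and is the smaller of those in its own colour.

How it is judged:
By the outcome, as a careful person would: the job done as asked, in the order asked, and still so for the second after the job is handed in, with the robot touching nothing.
It also fails if it takes over 64 s, if anything falls off the work surface, if the arm or the gripper's body presses on something with over 40 N, if the wrist force passes 120 N, or if a joint passes its speed limit or range.

## Working session

There is one attempt and no reset: what is moved stays moved. The work goes in short steps, Python scripts to look and compute and a shell command to move; the robot and the scene stay as the last step left them, time stands still between calls to the robot, and variables do not carry over. Pictures are saved under pics/ and viewed, and the job is handed in when it is done.

```bash
ls; mkdir -p pics; python3 - <<'E'
from workcell import *
import cv2
print(state())
for n in ("side","top"):
    print(camera_params(n))
    cv2.imwrite(f"pics/{n}0.png",grab_frame(n)[:,:,::-1])
E
```

```text
pics
{'time_s': 0.0, 'qpos': array([-6.66930522e+01,  1.83511884e+01,  8.97066492e+01, -5.24069561e-04,
        7.20437951e+01, -1.14663160e+00]), 'qvel': array([ 0.03175731,  0.05637507,  0.02797566, -0.00254209,  0.02407022,
       -0.03084941]), 'effort': array([-2.33485280e-04, -4.12454188e+01, -2.31973690e+01,  7.27198203e-02,
        4.53135360e-02, -1.41114838e-04]), 'ee_pos': array([ 237.81475165, -522.95720106,  213.12317479]), 'ee_rot': array([-90.86574026,  89.89836605, 113.58800114]), 'force': array([-0.02760302, -0.32838941, -0.03399384]), 'torque': array([0.00491986, 0.0382411 , 0.01719197]), 'gripper_width': 91.06466331409374}
{'fx': 402.63291734947506, 'fy': 402.63291734947506, 'cx': 252.61382703230427, 'cy': 189.21027629077236, 'k1': -0.022854921357935074, 'position': array([ 940.0368282 ,   88.08374848, 1029.38580747]), 'attitude': array([2.78923433e+01, 1.10312683e-03, 9.13533046e+01])}
{'fx': 467.6291615829157, 'fy': 467.6291615829157, 'cx': 255.36743673092462, 'cy': 185.8002332681257, 'k1': -0.18640204966696017, 'position': array([ 330.98531548,   66.15821701, 1505.03128284]), 'attitude': array([  3.6869925 ,   0.99581512, -88.6412034 ])}
```

View pics/side0.png

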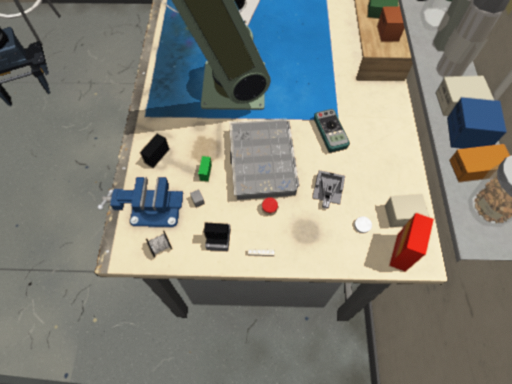

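View pics/top0.png

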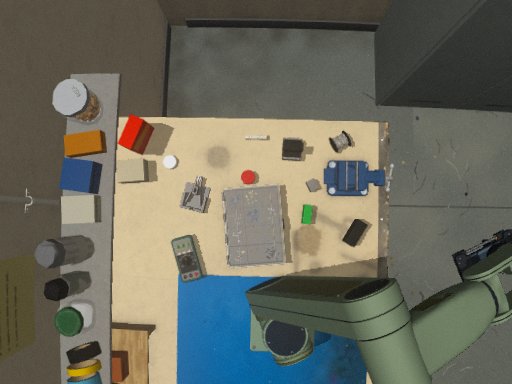

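```bash
cat > h.py <<'E'
from workcell import *
import cv2, numpy as np
from scipy.spatial.transform import Rotation as R
def crop(img,c0,r0,w,h,s,name):
    im=img[r0:r0+h,c0:c0+w]; im=cv2.resize(im,None,fx=s,fy=s,interpolation=cv2.INTER_CUBIC)
    for c in range((c0+9)//10*10,c0+w,10): cv2.line(im,(int((c-c0+.5)*s),0),(int((c-c0+.5)*s),5),(0,0,255),1); (c%20==0) and cv2.putText(im,str(c),(int((c-c0+.5)*s)-10,16),0,.4,(0,0,255),1)
    for r in range((r0+9)//10*10,r0+h,10): cv2.line(im,(0,int((r-r0+.5)*s)),(5,int((r-r0+.5)*s)),(0,0,255),1); (r%20==0) and cv2.putText(im,str(r),(6,int((r-r0+.5)*s)+4),0,.4,(0,0,255),1)
    cv2.imwrite(name,im)
def cam(n):
    p=camera_params(n); return p,R.from_euler('xyz',p['attitude'],degrees=True).as_matrix(),np.array(p['position'])
def proj(n,X):
    p,M,t=cam(n); X=np.atleast_2d(X); c=(X-t)@M; a=c[:,0]/-c[:,2]; b=-c[:,1]/-c[:,2]
    f=1+p['k1']*(a*a+b*b); return np.c_[p['fx']*a*f+p['cx'],p['fy']*b*f+p['cy']]
def unproj(n,uv,z):
    p,M,t=cam(n); uv=np.atleast_2d(uv).astype(float); out=[]
    for u,v in uv:
        a0=np.array([(u-p['cx'])/p['fx'],(v-p['cy'])/p['fy']]); a=a0.copy()
        for _ in range(30): a=a0/(1+p['k1']*(a@a))
        d=M@np.array([a[0],-a[1],-1]); out.append(t+d*(z-t[2])/d[2])
    return np.array(out)
E
python3 - <<'E'
from h import *
a=cv2.imread('pics/side0.png');b=cv2.imread('pics/top0.png')
crop(a,110,120,130,140,5.6,'pics/s1.png') if 0 else crop(a,100,125,140,105,5.6,'pics/s1.png')
crop(a,190,165,170,100,4.6,'pics/s2.png')
crop(b,170,120,130,100,6,'pics/t1.png')
crop(b,280,120,110,130,4.5,'pics/t2.png')
E
```

```text
(no output)
```

View pics/s2.png

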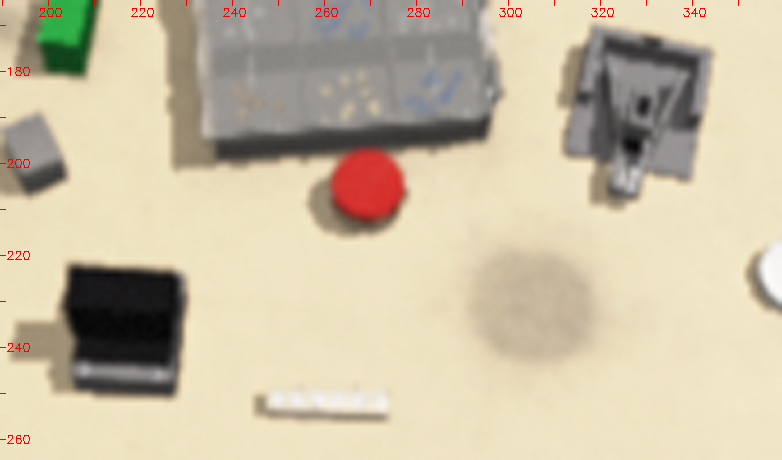

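View pics/t1.png

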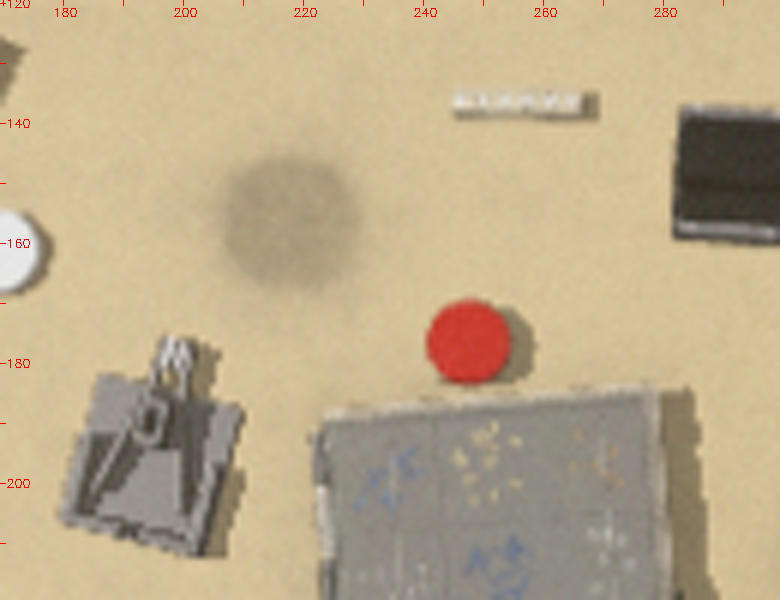

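View pics/s1.png

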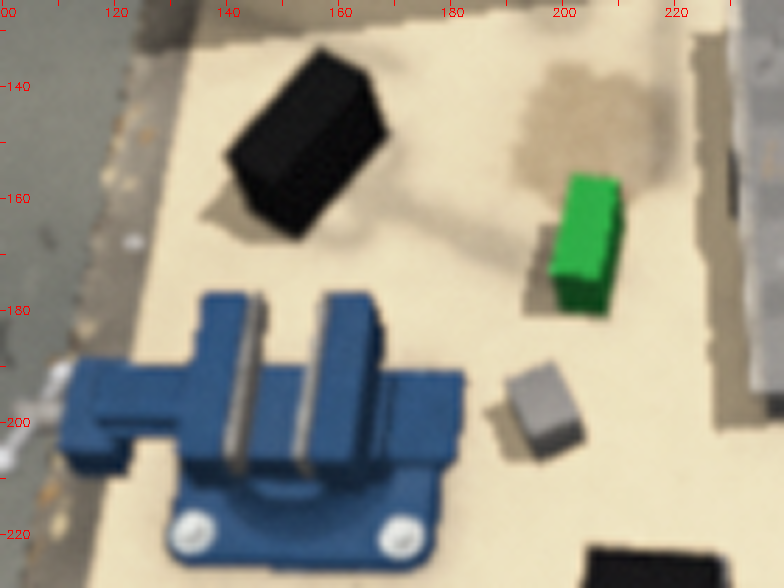

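View pics/t2.png

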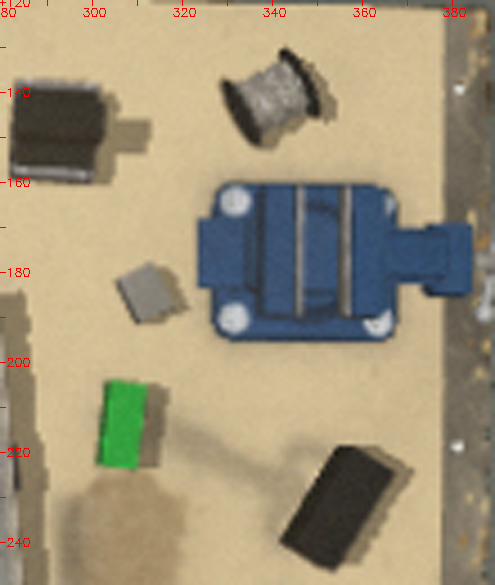

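```bash
python3 - <<'E'
from h import *
a=cv2.imread('pics/side0.png');b=cv2.imread('pics/top0.png')
g=lambda i: (255*(i/255.)**.45).astype('uint8')
crop(g(a),192,212,50,42,14,'pics/s3.png')
crop(g(b),270,128,50,40,14,'pics/t3.png')
crop(g(a),305,162,50,52,11,'pics/s4.png')
crop(g(b),175,170,42,45,13,'pics/t4.png')
for n,uv,z in (('side',(217,233),86),('top',(292,148),86),('side',(330,185),25),('top',(195,197),25)): print(n,unproj(n,uv,z))
E
```

```text
side [[567.16408502 -10.07988664  86.        ]]
top [[540.25043593 -16.3607074   86.        ]]
side [[389.84545881 294.94740314  25.        ]]
top [[385.66042895 285.51488462  25.        ]]
```

View pics/s3.png

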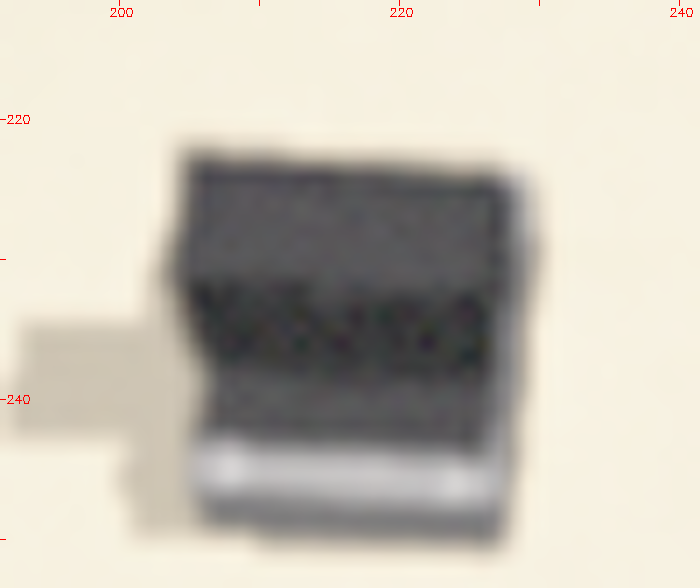

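View pics/t3.png

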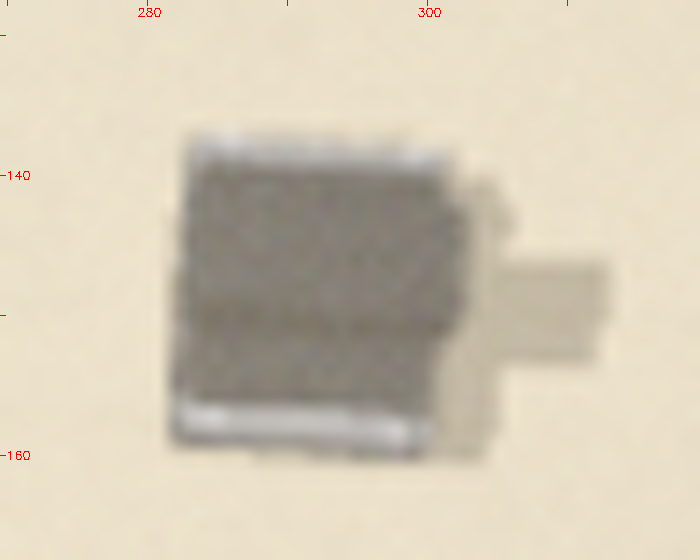

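View pics/s4.png

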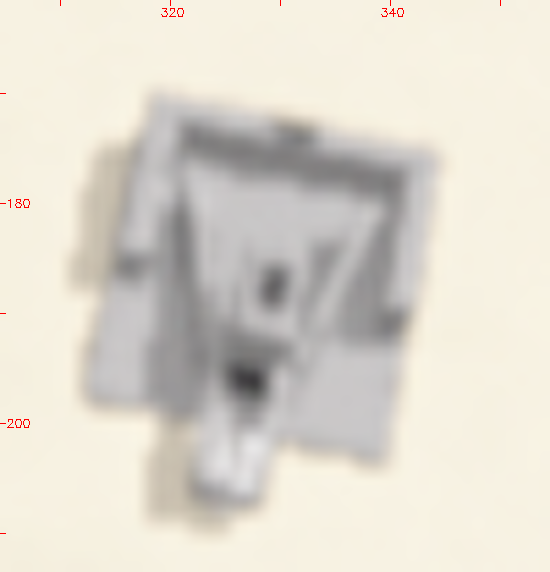

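View pics/t4.png

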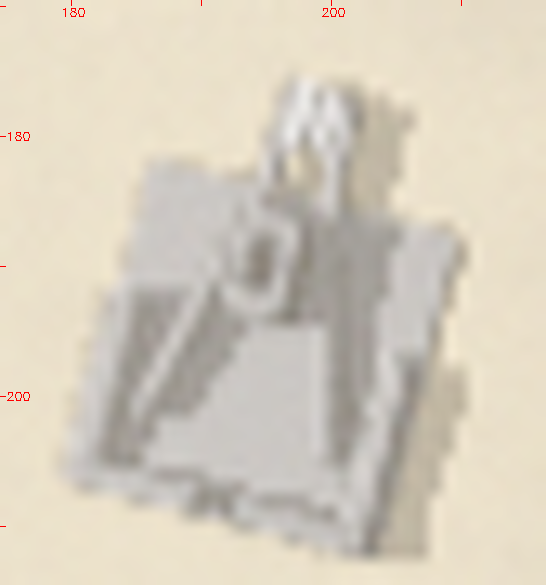

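```bash
cat >> h.py <<'E'
from scipy.optimize import least_squares
def fit(obs,x0,robust=True):
    # obs: (cam,(u,v),(lx,ly,z)); params x,y,yaw deg
    def res(p):
        c,s=np.cos(np.radians(p[2])),np.sin(np.radians(p[2])); out=[]
        for n,uv,l in obs:
            X=[p[0]+c*l[0]-s*l[1],p[1]+s*l[0]+c*l[1],l[2]]; out+=list(proj(n,X)[0]-uv)
        return np.array(out)
    r=least_squares(res,x0,loss='soft_l1',x_scale=[10,10,1]); return r.x,res(r.x).reshape(-1,2).round(1)
E
python3 - <<'E'
from h import *
# local: x along world +y (yaw ~90) ; +x right in side image, local +y = -x world (far)
obs=[('side',(204.7,222.8),(-30,13,86)),('side',(227.3,224),(30,13,86)),('side',(226.5,232),(30,-13,86)),('side',(205,231.5),(-30,-13,86)),
('side',(206.3,249.3),(-30,-35,0)),('side',(227,250.5),(30,-35,0)),
('top',(302.3,141.7),(-30,-13,86)),('top',(302,150.7),(-30,13,86)),
('top',(282.8,137.3),(30,-35,40)),('top',(301.5,138.3),(-30,-35,40)),('top',(281.7,159.3),(30,35,40)),('top',(300.3,160),(-30,35,40))]
for o in ([x for x in obs if x[0]=='side'],[x for x in obs if x[0]=='top'],obs): p,r=fit(o,[550,-13,90]); print(p,r.tolist())
E
```

```text
[550.74842266 -14.72088321  88.40676115] [[-0.4, -1.2], [0.5, -1.3], [0.5, 0.3], [-1.8, -0.4], [-0.5, 1.5], [1.2, 1.4]]
[545.52426078 -17.63310098  88.87969645] [[0.1, 0.8], [0.1, 0.2], [-0.3, -0.2], [-0.1, -0.4], [-0.1, -0.2], [0.3, -0.1]]
[547.75026156 -16.2839845   88.26626706] [[-0.9, -2.3], [-0.0, -2.4], [-0.1, -0.8], [-2.3, -1.5], [-1.0, 0.4], [0.6, 0.4], [-0.3, 0.2], [-0.4, -0.4], [-0.6, -1.0], [-0.4, -1.0], [-0.6, -1.1], [-0.2, -0.8]]
```

```bash
cat >> h.py <<'E'
def box(lx0,lx1,ly0,ly1,z0,z1):
    return [((a,b,z0),(c,d,z0)) for a,b,c,d in ((lx0,ly0,lx1,ly0),(lx1,ly0,lx1,ly1),(lx1,ly1,lx0,ly1),(lx0,ly1,lx0,ly0))]+[((a,b,z1),(c,d,z1)) for a,b,c,d in ((lx0,ly0,lx1,ly0),(lx1,ly0,lx1,ly1),(lx1,ly1,lx0,ly1),(lx0,ly1,lx0,ly0))]+[((a,b,z0),(a,b,z1)) for a in (lx0,lx1) for b in (ly0,ly1)]
def overlay(n,img,pose,segs,c0,r0,w,h,s,name,gam=.6):
    im=(255*(img/255.)**gam).astype('uint8')[r0:r0+h,c0:c0+w]; im=cv2.resize(im,None,fx=s,fy=s,interpolation=cv2.INTER_CUBIC)
    if not isinstance(pose,list): pose=[pose]; segs=[segs]
    cols=[(0,200,0),(0,0,255),(255,0,0),(0,200,255)]
    for k,(po,sg) in enumerate(zip(pose,segs)):
      c_,s_=np.cos(np.radians(po[2])),np.sin(np.radians(po[2]))
      for A,B in sg:
        P=[]
        for l in (A,B): P.append(proj(n,[po[0]+c_*l[0]-s_*l[1],po[1]+s_*l[0]+c_*l[1],l[2]])[0])
        P=[tuple(int(round(v)) for v in ((q[0]-c0+.5)*s,(q[1]-r0+.5)*s)) for q in P]
        cv2.line(im,P[0],P[1],cols[k%4],1,cv2.LINE_AA)
    cv2.imwrite(name,im)
E
python3 - <<'E'
from h import *
a=cv2.imread('pics/side0.png');b=cv2.imread('pics/top0.png')
p=np.array((547,-16.5,88.5)); S=[box(-30,30,-13,13,40,86),box(-30,30,-35,35,0,40)]
overlay('side',a,[p,p],S,192,212,50,42,8,'pics/a.png'); overlay('top',b,[p,p],S,270,128,50,42,8,'pics/b.png')
# dock guess
q=np.array((405,285,-20.)); 
cv2.imwrite('pics/ab.png',np.hstack([cv2.imread('pics/a.png'),cv2.imread('pics/b.png')]))
E
```

```text
(no output)
```

View pics/ab.png

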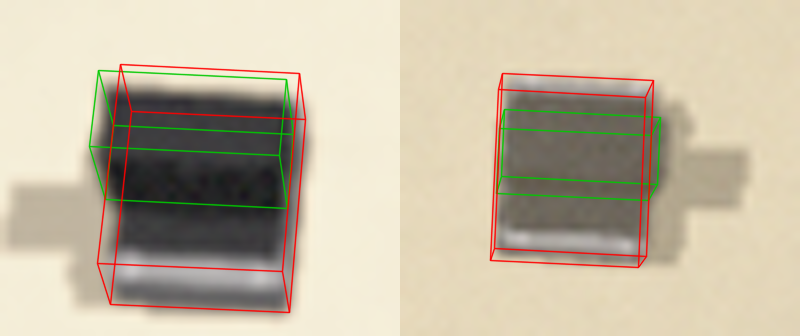

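```bash
python3 - <<'E'
from h import *
P=lambda n,uv,z: unproj(n,uv,z)[0].round(1)
T=[P('top',(186.3,182),6),P('top',(209.8,187.5),6),P('top',(202.8,212),26),P('top',(180,206.5),26)]
print(T,[np.linalg.norm((T[i]-T[(i+1)%4])[:2]) for i in range(4)])
S=[P('side',(312.3,198.3),6),P('side',(339.5,203.3),6),P('side',(343.5,175.5),26),P('side',(318.5,170.5),26)]
print(S,[np.linalg.norm((S[i]-S[(i+1)%4])[:2]) for i in range(4)])
print('pod',P('top',(194.6,189),46),P('side',(329.2,187.5),46))
print('jaw',P('top',(199,178),22),P('side',(325,205.5),22))
for o in ((247.7,176.5),): print('red',P('top',o,30),P('side',(269.5,204.5),30))
print('strip',P('top',(245,137),10),P('top',(266,137),10),P('side',(260,252.5),10)); print('tin',P('top',(169.5,161),14),P('side',(363,225),14))
print('cubeL',P('top',(312,186),30),'green',P('top',(307,214),30),'blackbox',P('top',(353,233),46))
print('tray', [P('top',q,30) for q in ((224,188),(279,184),(284,262),(229,265))])
print('redbox',P('top',(136,134),100), P('top',(132,170),40),'multimeter',P('top',(187,258),30),'bench edge',P('top',(250,118),0),'spool',P('top',(340,140),30))
print(proj('top',[[545,-17,86]]))
E
```

```text
[array([434.2, 318.3,   6. ]), array([418.1, 241.2,   6. ]), array([338.6, 259. ,  26. ]), array([354.2, 332.7,  26. ])] [np.float64(78.76306240872051), np.float64(81.46833740785435), np.float64(75.33292772752164), np.float64(81.28566909363543)]
[array([423.7, 245.6,   6. ]), array([437.8, 321.9,   6. ]), array([358.3, 335.7,  26. ]), array([343.4, 264.6,  26. ])] [np.float64(77.59188101857048), np.float64(80.68884681292701), np.float64(72.64447673429822), np.float64(82.51721032608896)]
pod [410.  284.5  46. ] [409.3 287.9  46. ]
jaw [446.8 275.   22. ] [453.3 277.4  22. ]
red [454.4 119.   30. ] [457.7 123.2  30. ]
strip [584.  131.7  10. ] [585.5  63.8  10. ] [589.6  99.3  10. ]
tin [500.6 374.4  14. ] [506.1 379.3  14. ]
cubeL [428.8 -85.1  30. ] green [340.  -70.8  30. ] blackbox [ 283.4 -215.1   46. ]
tray [array([416.2, 193.2,  30. ]), array([432.8,  19.5,  30. ]), array([187.5,  -1.6,  30. ]), array([173.7, 171.1,  30. ])]
redbox [573.1 465.7 100. ] [466.6 490.4  40. ] multimeter [191.6 305.   30. ] bench edge [649.  117.4   0. ] spool [ 578.2 -173.    30. ]
[[292.23377835 146.46894307]]
```

```bash
cat >> h.py <<'E'
def go(x,y,z,yh,verbose=True):
    """needed tool-frame offset (mm) and rotvec (deg) to TCP (x,y,z), pointing down, tool y heading yh deg"""
    s=state(); M=R.from_euler('xyz',s['ee_rot'],degrees=True)
    a=np.radians(yh); ty=np.array([np.cos(a),np.sin(a),0]); tx=np.array([0,0,-1.]); tz=np.cross(tx,ty)
    T=R.from_matrix(np.c_[tx,ty,tz]); off=M.inv().apply(np.array([x,y,z])-s['ee_pos']); rv=(M.inv()*T).as_rotvec(degrees=True)
    m=M.as_matrix()
    print('t',round(s['time_s'],2),'pos',s['ee_pos'].round(1),'yh',round(np.degrees(np.arctan2(m[1,1],m[0,1])),1),'tilt',m[:,0].round(3),'F',s['force'].round(1),'w',round(s['gripper_width'],1),'q',s['qpos'].round(0))
    print('off',off.round(1),'rot',rv.round(1)); return off,rv
E
python3 - <<'E'
from h import *
go(548,-16,130,0); go(548,-16,130,180)
E
```

```text
t 0.1 pos [ 237.9 -523.   213.2] yh -65.5 tilt [-0.001  0.001 -1.   ] F [ 0.5  0.2 -0.4] w 90.9 q [-67.  18.  90.  -0.  72.  -1.]
off [  83.8 -333.  -492.2] rot [-65.5  -0.1   0.1]
t 0.1 pos [ 237.9 -523.   213.2] yh -65.5 tilt [-0.001  0.001 -1.   ] F [ 0.5  0.2 -0.4] w 90.9 q [-67.  18.  90.  -0.  72.  -1.]
off [  83.8 -333.  -492.2] rot [1.145e+02 1.000e-01 1.000e-01]
```

```bash
python3 -m handwheel '{"gripper":[0,0,0,0,0],"offset":[[0,-333,-492],[0,-333,-492],[0,-333,-492],[0,-333,-492],[0,-333,-492]],"rot":[[-65.5,0,0],[-65.5,0,0],[-65.5,0,0],[-65.5,0,0],[-65.5,0,0]]}' 30; python3 -c "
from h import *
go(548,-16,213,0)"
```

```text
time_s: 0.52
ee_pos: [347.1, -343.9, 213.6]
ee_rot: [-113.6, 90.0, 126.9]
force: [0.1, -0.5, -0.6]
gripper_width: 91.1
t 0.52 pos [ 347.1 -343.9  213.6] yh -29.4 tilt [-0.  0. -1.] F [ 0.1 -0.5 -0.6] w 91.1 q [-46.  11. 100.   0.  69. -17.]
off [   0.7   13.9 -384.3] rot [-29.4  -0.    0. ]
```

```bash
python3 -m handwheel '{"gripper":[0,0,0,0,0],"offset":[[0,14,-384],[0,14,-384],[0,14,-384],[0,14,-384],[0,14,-384]],"rot":[[-29.4,0,0],[-29.4,0,0],[-29.4,0,0],[-29.4,0,0],[-29.4,0,0]]}'; python3 -c "
from h import *
go(548,-16,150,-1.5)"
```

```text
time_s: 0.93
ee_pos: [457.0, -166.7, 213.8]
ee_rot: [-76.0, 90.0, -166.1]
force: [0.2, 0.2, 0.7]
gripper_width: 91.1
t 0.93 pos [ 457.  -166.7  213.8] yh -0.1 tilt [-0. -0. -1.] F [0.2 0.2 0.7] w 91.1 q [-21.  10. 101.  -0.  69. -21.]
off [  63.8   90.8 -150.8] rot [1.4 0.  0. ]
```

```bash
python3 -m handwheel '{"gripper":[0,0,0,0,0],"offset":[[40,91,-151],[63,91,-151],[63,91,-151],[63,91,-151],[63,91,-151]],"rot":[[1.4,0,0],[1.4,0,0],[1.4,0,0],[1.4,0,0],[1.4,0,0]]}'; python3 - <<'E'
from h import *
go(548,-16,150,-1.5)
for n in ('side','top'):
    cv2.imwrite(f'pics/{n}1.png',grab_frame(n)[:,:,::-1])
    crop(cv2.imread(f'pics/{n}1.png'),*( (180,140,80,115) if n=='side' else (255,110,90,90)),5,f'pics/{n}1c.png')
print(state()['ee_pos'])
E
```

```text
time_s: 1.35
ee_pos: [549.1, -14.6, 148.7]
ee_rot: [-120.5, 89.9, 147.9]
force: [-0.1, -0.3, 0.6]
gripper_width: 91.2
t 1.35 pos [549.1 -14.6 148.7] yh -1.6 tilt [-0.002  0.001 -1.   ] F [-0.1 -0.3  0.6] w 91.2 q [-3. 19. 99.  0. 63. -1.]
off [-1.3 -1.1  1.5] rot [-0.1 -0.1  0.1]
[548.6197921  -15.42420741 148.65843879]
```

View pics/side1c.png

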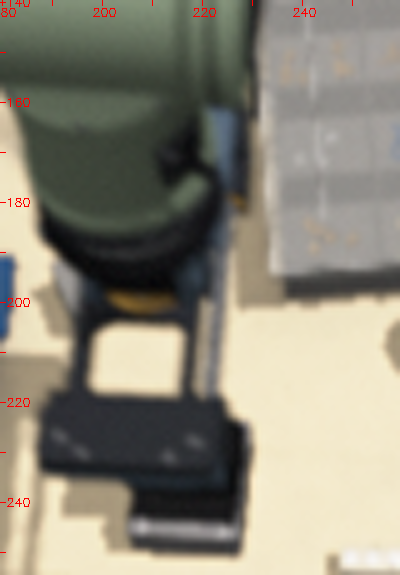

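View pics/top1c.png

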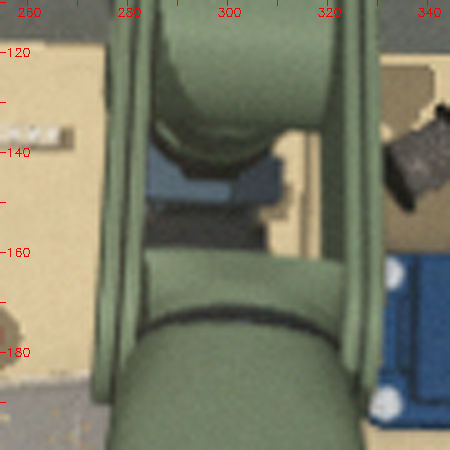

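```bash
python3 - <<'E'
from h import *
a=cv2.imread('pics/side1.png');b=cv2.imread('pics/top1.png')
p=(548.6,-15.4,-1.5)
S=[box(-89,89,-38,38,228,260),box(45.5,59,-16,16,149,225),box(-59,-45.5,-16,16,149,225)]
overlay('side',a,[p]*3,S,180,190,80,70,8,'pics/a.png',.45)
E
```

```text
(no output)
```

View pics/a.png

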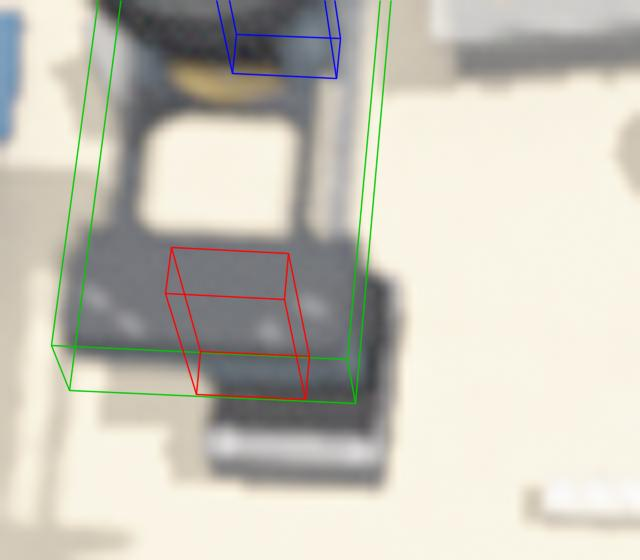

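```bash
python3 -m handwheel '{"gripper":[0,0,0,0,0],"offset":[[35,-1,1],[70,-1,1],[99,-1,1],[99,-1,1],[99,-1,1]],"rot":[[0,0,0],[0,0,0],[0,0,0],[0,0,0],[0,0,0]]}'; python3 -m handwheel '{"gripper":[1,1,1,1,1],"offset":[[0,0,0],[0,0,0],[0,0,0],[0,0,0],[0,0,0]],"rot":[[0,0,0],[0,0,0],[0,0,0],[0,0,0],[0,0,0]]}' 15;python3 -m handwheel '{"gripper":[1,1,1,1,1],"offset":[[0,0,0],[0,0,0],[0,0,0],[0,0,0],[0,0,0]],"rot":[[0,0,0],[0,0,0],[0,0,0],[0,0,0],[0,0,0]]}' 15
```

```text
time_s: 1.87
ee_pos: [546.3, -20.1, 51.5]
ee_rot: [-85.0, 89.8, -176.8]
force: [-0.5, -0.7, 0.9]
gripper_width: 91.3
time_s: 2.28
ee_pos: [548.0, -19.3, 53.0]
ee_rot: [85.3, 89.9, -6.5]
force: [0.4, -0.1, -0.0]
gripper_width: 60.7
time_s: 2.7
ee_pos: [547.4, -19.2, 51.9]
ee_rot: [-46.6, 90.0, -138.4]
force: [-0.2, -0.3, 0.9]
gripper_width: 27.7
```

```bash
python3 -m handwheel '{"gripper":[1,1,1,1,1],"offset":[[0,0,0],[0,0,0],[-10,0,0],[-25,0,0],[-45,0,0]],"rot":[[0,0,0],[0,0,0],[0,0,0],[0,0,0],[0,0,0]]}' 15; python3 -m handwheel '{"gripper":[1,1,1,1,1],"offset":[[-25,0,0],[-50,0,0],[-60,0,0],[-60,0,0],[-60,0,0]],"rot":[[0,0,0],[0,0,0],[0,0,0],[0,0,0],[0,0,0]]}'; python3 - <<'E'
from h import *
go(500,200,155,80)
cv2.imwrite('pics/side2.png',grab_frame('side')[:,:,::-1]); crop((255*(cv2.imread('pics/side2.png')/255)**.6).astype('uint8'),180,190,80,70,8,'pics/side2c.png')
E
```

```text
time_s: 3.12
ee_pos: [546.4, -19.2, 96.8]
ee_rot: [-89.1, 89.8, 179.2]
force: [-0.6, 0.2, -1.5]
gripper_width: 25.7
time_s: 3.53
ee_pos: [547.2, -19.2, 156.9]
ee_rot: [59.2, 90.0, -32.5]
force: [-0.6, 0.1, -1.5]
gripper_width: 25.8
t 3.53 pos [547.2 -19.2 156.9] yh -1.7 tilt [ 0. -0. -1.] F [-0.6  0.1 -1.5] w 25.8 q [-3. 18. 98. -0. 63. -1.]
off [   1.8  -53.8 -217.7] rot [-81.7   0.   -0. ]
```

View pics/side2c.png

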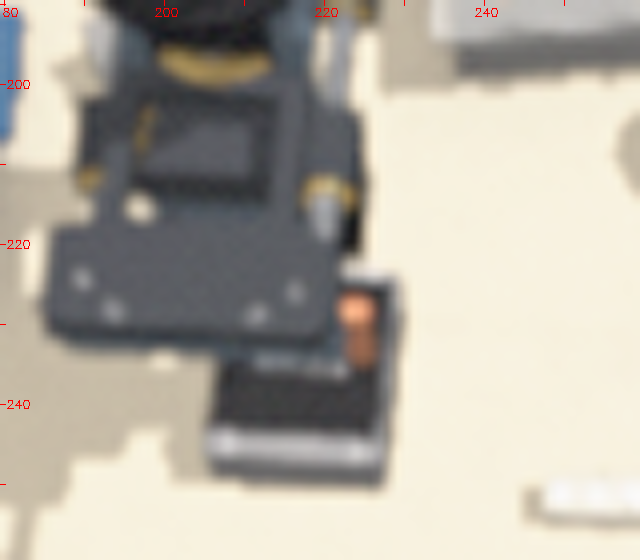

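```bash
python3 -m handwheel '{"gripper":[1,1,1,1,1],"offset":[[0,3,-40],[0,3,-80],[0,3,-120],[0,3,-160],[0,3,-200]],"rot":[[0,0,0],[0,0,0],[0,0,0],[0,0,0],[0,0,0]]}' 15; python3 -m handwheel '{"gripper":[1,1,1,1,1],"offset":[[0,0,-8],[20,0,-8],[50,0,-8],[80,0,-8],[105,0,-8]],"rot":[[0,0,0],[0,0,0],[0,0,0],[0,0,0],[0,0,0]]}'; python3 - <<'E'
from h import *
go(545,190,15,-1.7)
im=grab_frame('top')[:,:,::-1];cv2.imwrite('pics/top3.png',im); crop(im,265,120,60,50,12,'pics/top3c.png')
im=grab_frame('side')[:,:,::-1];cv2.imwrite('pics/side3.png',im); crop(im,185,205,60,50,12,'pics/side3c.png')
E
```

```text
time_s: 4.0
ee_pos: [555.2, 182.0, 154.8]
ee_rot: [-68.7, 89.8, -160.5]
force: [0.8, -0.1, -1.1]
gripper_width: 25.8
time_s: 4.42
ee_pos: [554.8, 187.7, 48.4]
ee_rot: [-66.0, 89.7, -157.8]
force: [0.0, -0.1, -1.0]
gripper_width: 25.6
t 4.42 pos [554.8 187.7  48.4] yh -1.7 tilt [-0.004 -0.002 -1.   ] F [ 0.  -0.1 -1. ] w 25.6 q [ 18.  28. 101.  -0.  52.  19.]
off [33.5 -9.7 -2. ] rot [-0.   0.1  0.3]
```

View pics/top3c.png

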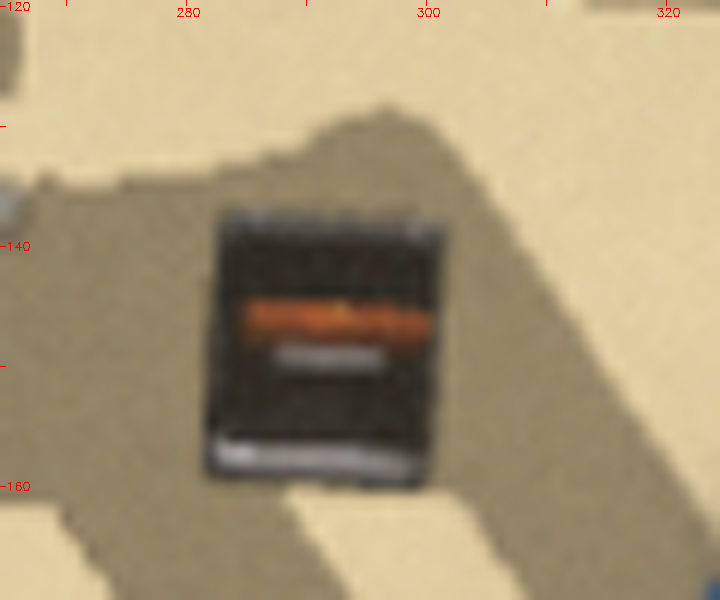

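View pics/side3c.png

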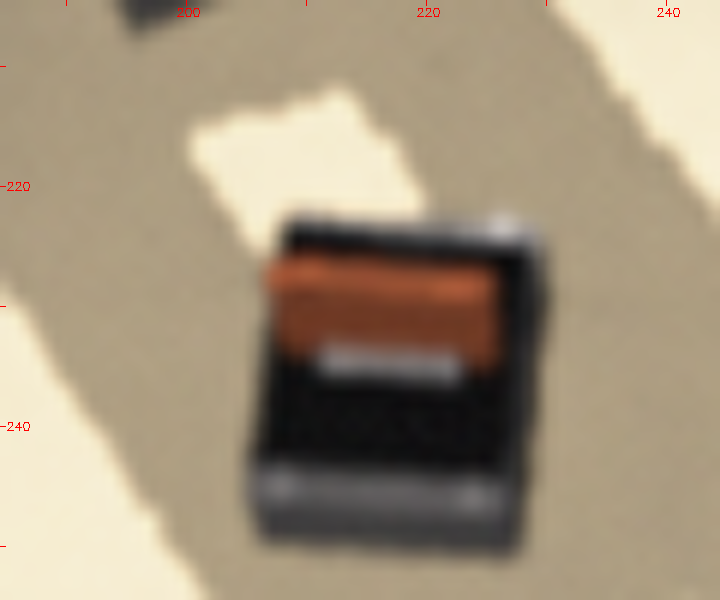

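View pics/side3.png

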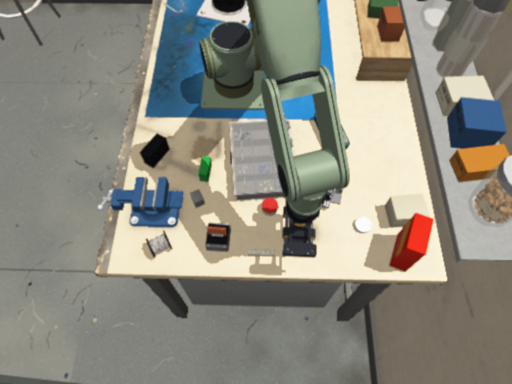

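View pics/top3.png

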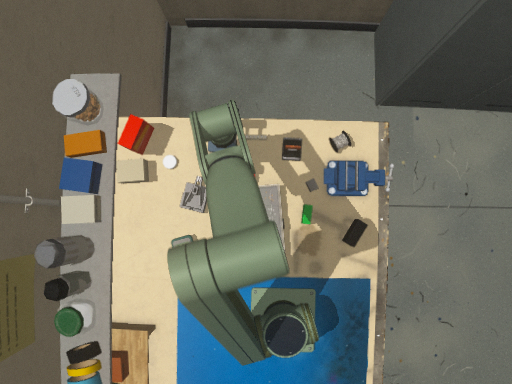

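```bash
python3 - <<'E'
from h import *
def tri(us,ut):
    A=[];
    for n,u in (('side',us),('top',ut)):
        p0=unproj(n,u,0)[0];p1=unproj(n,u,200)[0]; A.append((p0,(p1-p0)/np.linalg.norm(p1-p0)))
    (a,d),(b,e)=A; M=np.c_[d,-e]; s=np.linalg.lstsq(M,b-a,rcond=None)[0]; return ((a+s[0]*d+b+s[1]*e)/2).round(1),np.linalg.norm(a+s[0]*d-b-s[1]*e).round(1)
print(tri((142,208),(356.5,161)),tri((154,208),(346,161)))
print('vise plate', unproj('top',[(325,160),(396,195)],10))
# tab top ends
print('tab', tri((206.8,226.5),(300.3,146)),tri((226,227),(284.8,146)))
E
```

```text
(array([ 504.1, -211.7,   88.3]), np.float64(6.7)) (array([ 503.4, -179.8,   88.7]), np.float64(5.3))
vise plate [[ 515.05728588 -127.97313868   10.        ]
 [ 407.13127557 -361.87560808   10.        ]]
tab (array([547.8, -40. ,  79.7]), np.float64(4.3)) (array([547. ,   8.2,  77.4]), np.float64(5.5))
```

```bash
python3 -m handwheel '{"gripper":[1,1,1,1,1],"offset":[[15,0,0],[25,0,0],[31,0,0],[34,0,0],[36,0,0]],"rot":[[0,0,0],[0,0,0],[0,0,0],[0,0,0],[0,0,0]]}' 15; python3 -c "
from h import *
go(545,190,13,-1.7)"
```

```text
time_s: 4.93
ee_pos: [556.9, 188.5, 16.1]
ee_rot: [66.2, 90.0, -25.5]
force: [-0.0, 0.2, -0.1]
gripper_width: 26.0
t 4.93 pos [556.9 188.5  16.1] yh -1.7 tilt [ 0. -0. -1.] F [-0.   0.2 -0.1] w 26.0 q [ 18.  30. 102.  -0.  47.  19.]
off [  3.  -11.9  -1.1] rot [-0.  0. -0.]
```

```bash
python3 -m handwheel '{"gripper":[1,1,1],"offset":[[1,0,0],[1,0,0],[1,0,0]],"rot":[[0,0,0],[0,0,0],[0,0,0]]}' 15;python3 -m handwheel '{"gripper":[1,1,1],"offset":[[1,0,0],[1,0,0],[1,0,0]],"rot":[[0,0,0],[0,0,0],[0,0,0]]}' 15
```

```text
time_s: 5.18
ee_pos: [557.1, 188.7, 15.5]
ee_rot: [103.9, 89.9, 12.1]
force: [0.6, 0.3, -0.4]
gripper_width: 26.2
time_s: 5.43
ee_pos: [556.8, 188.6, 14.1]
ee_rot: [87.9, 90.0, -3.9]
force: [0.5, 0.8, -1.3]
gripper_width: 26.0
```

```bash
python3 -m handwheel '{"gripper":[1,1,1],"offset":[[1,0,0],[1,0,0],[1,0,0]],"rot":[[0,0,0],[0,0,0],[0,0,0]]}' 15;python3 -m handwheel '{"gripper":[1,1,1],"offset":[[1,0,0],[1,0,0],[1,0,0]],"rot":[[0,0,0],[0,0,0],[0,0,0]]}' 15;python3 -m handwheel '{"gripper":[1,1,1],"offset":[[1,0,0],[1,0,0],[1,0,0]],"rot":[[0,0,0],[0,0,0],[0,0,0]]}' 15
```

```text
time_s: 5.68
ee_pos: [556.7, 188.6, 12.8]
ee_rot: [-47.3, 90.0, -139.0]
force: [0.1, 0.4, -0.3]
gripper_width: 25.9
time_s: 5.93
ee_pos: [556.8, 188.6, 11.9]
ee_rot: [43.4, 90.0, -48.4]
force: [-0.7, 0.8, -0.6]
gripper_width: 26.2
time_s: 6.18
ee_pos: [556.8, 188.6, 11.8]
ee_rot: [88.2, 90.0, -3.5]
force: [-2.6, 0.0, 6.3]
gripper_width: 26.0
```

Contact (6 N). Release and rise, then go to the dock.

```bash
python3 -m handwheel '{"gripper":[0,0,0,0,0],"offset":[[-1,0,0],[-1,0,0],[-1,0,0],[-1,0,0],[-1,0,0]],"rot":[[0,0,0],[0,0,0],[0,0,0],[0,0,0],[0,0,0]]}'; python3 -m handwheel '{"gripper":[0,0,0,0,0],"offset":[[0,0,0],[-20,0,0],[-55,0,0],[-90,0,0],[-125,0,0]],"rot":[[0,0,0],[0,0,0],[0,0,0],[0,0,0],[0,0,0]]}';  python3 -c "
from h import *
go(412,288,138,78.5)"
```

```text
time_s: 6.6
ee_pos: [556.7, 188.5, 11.7]
ee_rot: [-53.0, 90.0, -144.8]
force: [-0.2, 0.5, 0.2]
gripper_width: 56.2
time_s: 7.02
ee_pos: [556.3, 188.5, 138.0]
ee_rot: [-65.8, 89.9, -157.6]
force: [0.4, 1.0, 0.6]
gripper_width: 89.5
t 7.02 pos [556.3 188.5 138. ] yh -1.7 tilt [-0.001 -0.    -1.   ] F [0.4 1.  0.6] w 89.5 q [18. 23. 94. -0. 63. 19.]
off [ 1.000e-01 -1.473e+02 -9.510e+01] rot [-80.2  -0.    0.1]
```

```bash
python3 -m handwheel '{"gripper":[0.3,0.62,0.62,0.62,0.62],"offset":[[0,-147,-95],[0,-147,-95],[0,-147,-95],[0,-147,-95],[0,-147,-95]],"rot":[[-80.2,0,0],[-80.2,0,0],[-80.2,0,0],[-80.2,0,0],[-80.2,0,0]]}';  python3 -c "
from h import *
go(412,288,138,78.5)"
```

```text
time_s: 7.43
ee_pos: [407.6, 289.8, 136.8]
ee_rot: [-127.6, 89.8, 177.0]
force: [-0.2, -0.1, 0.5]
gripper_width: 60.8
t 7.43 pos [407.6 289.8 136.8] yh 34.6 tilt [-0.003  0.    -1.   ] F [-0.2 -0.1  0.5] w 60.8 q [ 34.  15. 106.   0.  59.  -1.]
off [-1.2  2.6  4. ] rot [-43.9  -0.2   0.1]
```

```bash
python3 -m handwheel '{"gripper":[0.62,0.62,0.62,0.62,0.62],"offset":[[0,2,3],[0,2,3],[0,2,3],[0,2,3],[0,2,3]],"rot":[[-43.9,0,0],[-43.9,0,0],[-43.9,0,0],[-43.9,0,0],[-43.9,0,0]]}'; python3 -m handwheel '{"gripper":[0.62,0.62,0.62,0.62],"offset":[[20,0,0],[45,0,0],[65,0,0],[65,0,0]],"rot":[[-8,0,0],[-8,0,0],[-8,0,0],[-8,0,0]]}'; python3 - <<'E'
from h import *
go(412,288,28,78.5)
for n,c in (('side',(280,140,80,75)),('top',(160,150,80,75))):
    im=grab_frame(n)[:,:,::-1];cv2.imwrite(f'pics/{n}4.png',im);crop(im,*c,8,f'pics/{n}4c.png')
E
```

```text
time_s: 7.85
ee_pos: [415.9, 286.7, 136.9]
ee_rot: [-82.4, 90.0, -102.2]
force: [0.4, -0.2, 1.2]
gripper_width: 35.0
time_s: 8.18
ee_pos: [413.5, 285.0, 68.5]
ee_rot: [-134.0, 89.5, -146.1]
force: [-0.5, 0.0, 0.3]
gripper_width: 34.8
t 8.18 pos [413.5 285.   68.5] yh 77.9 tilt [-0.007 -0.004 -1.   ] F [-0.5  0.   0.3] w 34.8 q [ 33.  20. 110.  -0.  50. -45.]
off [40.5  2.9 -1.9] rot [-0.6 -0.3  0.3]
```

View pics/side4c.png

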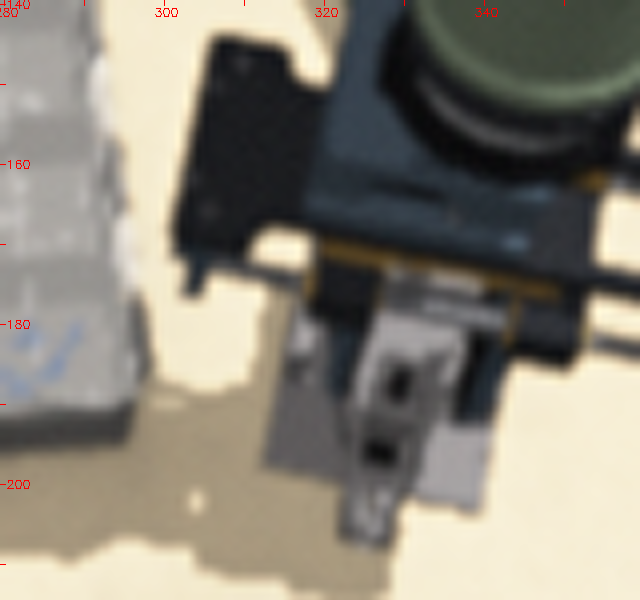

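View pics/top4c.png

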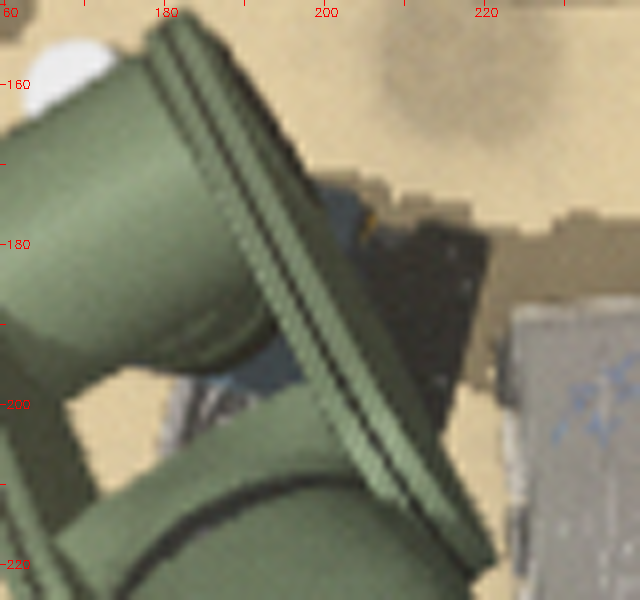

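```bash
python3 - <<'E'
from h import *
im=cv2.imread('pics/side4.png'); p=(414,285.5,-11.8); 
S=[box(-16,16,17.4,31,68.5,110),box(-16,16,-31,-17.4,68.5,110),box(-13,13,-8,8,26,46)]
overlay('side',im,[p,p,p],S,295,160,60,55,11,'pics/a.png')
print(proj('side',[412,286,46]))
E
```

```text
[[328.58530522 188.34532576]]
```

View pics/a.png

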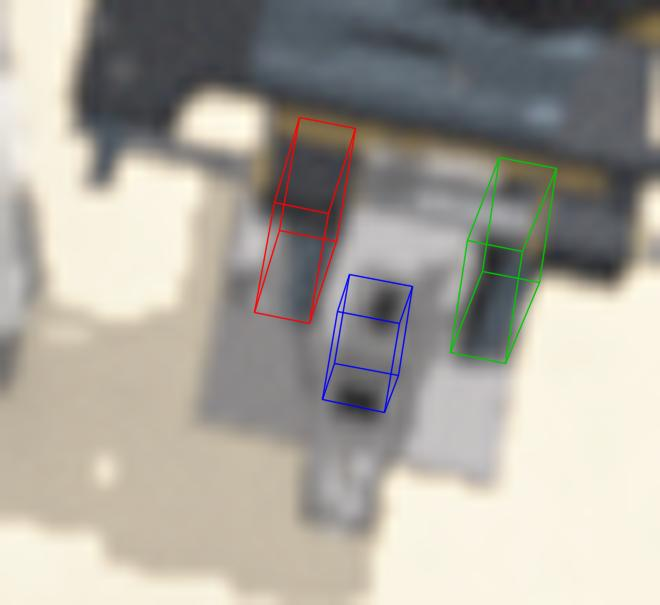

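```bash
python3 -m handwheel '{"gripper":[0.62,0.62,0.62,0.62,0.62],"offset":[[15,0.5,-3],[30,0.5,-3],[38,0.5,-3],[40,0.5,-3],[40,0.5,-3]],"rot":[[0,0,0],[0,0,0],[0,0,0],[0,0,0],[0,0,0]]}' 12; python3 - <<'E'
from h import *
go(410,286.5,28,78.5)
for n,c in (('side',(290,150,70,65)),):
    im=grab_frame(n)[:,:,::-1];cv2.imwrite(f'pics/{n}5.png',im);crop(im,*c,9,f'pics/{n}5c.png')
E
```

```text
time_s: 8.7
ee_pos: [413.6, 288.0, 32.4]
ee_rot: [33.0, 90.0, 20.9]
force: [-0.6, -0.2, -0.0]
gripper_width: 34.4
t 8.7 pos [413.6 288.   32.4] yh 77.9 tilt [ 0.001  0.    -1.   ] F [-0.6 -0.2 -0. ] w 34.4 q [ 34.  23. 113.  -0.  44. -44.]
off [ 4.4 -2.2 -3.2] rot [-0.6  0.  -0. ]
```

View pics/side5c.png

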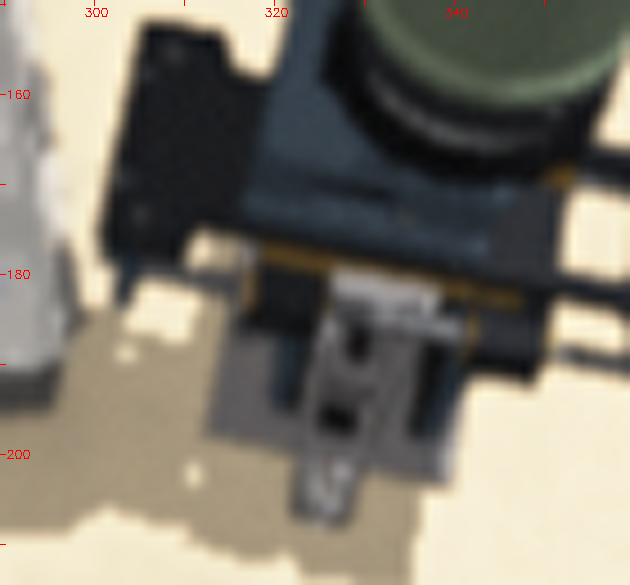

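```bash
python3 -m handwheel '{"gripper":[0.62,0.62,1,1,1],"offset":[[2,-0.5,-3],[4,-0.5,-3],[4,-0.5,-3],[4,-0.5,-3],[4,-0.5,-3]],"rot":[[0,0,0],[0,0,0],[0,0,0],[0,0,0],[0,0,0]]}' 12;  python3 -m handwheel '{"gripper":[1,1,1,1],"offset":[[0,0,0],[0,0,0],[0,0,0],[0,0,0]],"rot":[[0,0,0],[0,0,0],[0,0,0],[0,0,0]]}' 20; python3 -c "
from h import *
go(410,286.5,28,78.5)"
```

```text
time_s: 9.17
ee_pos: [410.3, 287.9, 28.1]
ee_rot: [19.1, 90.0, 7.0]
force: [0.9, -0.2, 0.0]
gripper_width: 17.6
time_s: 9.5
ee_pos: [410.3, 288.0, 28.1]
ee_rot: [27.0, 90.0, 14.9]
force: [-0.6, -0.4, 1.3]
gripper_width: 15.4
t 9.5 pos [410.3 288.   28.1] yh 77.9 tilt [ 0.  0. -1.] F [-0.6 -0.4  1.3] w 15.4 q [ 34.  23. 113.  -0.  43. -44.]
off [ 0.1 -1.5  0. ] rot [-0.6  0.  -0. ]
```

Gripped at about 16 mm. Lift straight up, 90 mm, and check.

```bash
python3 -m handwheel '{"gripper":[1,1,1,1,1],"offset":[[-5,0,0],[-25,0,0],[-50,0,0],[-80,0,0],[-105,0,0]],"rot":[[0,0,0],[0,0,0],[0,0,0],[0,0,0],[0,0,0]]}' 20; python3 - <<'E'
from h import *
go(510,285,135,-1.5)
for n,c in (('side',(290,150,70,65)),):
    im=grab_frame(n)[:,:,::-1];cv2.imwrite(f'pics/{n}6.png',im);crop(im,*c,9,f'pics/{n}6c.png')
E
```

```text
time_s: 9.92
ee_pos: [410.2, 287.9, 134.6]
ee_rot: [41.3, 90.0, 29.2]
force: [0.8, 0.3, -0.3]
gripper_width: 16.2
t 9.92 pos [410.2 287.9 134.6] yh 77.9 tilt [ 0.  0. -1.] F [ 0.8  0.3 -0.3] w 16.2 q [ 34.  16. 106.  -0.  58. -44.]
off [-0.3 18.1 98.2] rot [79.4  0.  -0. ]
```

View pics/side6c.png

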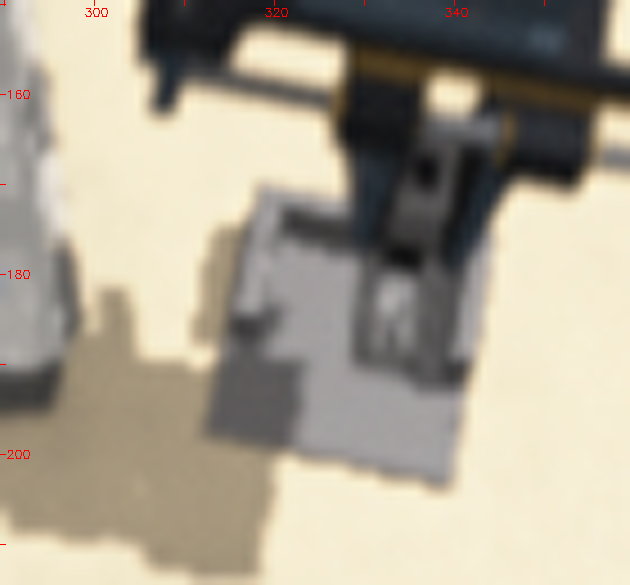

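```bash
python3 -m handwheel '{"gripper":[1,1,1,1,1],"offset":[[0,4,20],[0,8,40],[0,12,60],[0,16,80],[0,18,98]],"rot":[[7,0,0],[14,0,0],[21,0,0],[28,0,0],[35,0,0]]}' 20; python3 -m handwheel '{"gripper":[1,1,1,1,1],"offset":[[0,0,0],[0,0,0],[0,0,0],[0,0,0],[0,0,0]],"rot":[[7,0,0],[14,0,0],[21,0,0],[28,0,0],[35,0,0]]}';  python3 -c "
from h import *
go(510,285,29,-1.5)"
```

```text
time_s: 10.38
ee_pos: [510.9, 285.0, 132.8]
ee_rot: [71.3, 90.0, 23.8]
force: [0.2, 0.3, -1.5]
gripper_width: 16.1
time_s: 10.8
ee_pos: [509.6, 284.8, 132.6]
ee_rot: [-67.7, 90.0, -150.2]
force: [0.2, 0.8, -0.6]
gripper_width: 16.3
t 10.8 pos [509.6 284.8 132.6] yh 7.5 tilt [-0.001 -0.    -1.   ] F [ 0.2  0.8 -0.6] w 16.3 q [28. 23. 95. -0. 62. 21.]
off [103.6   0.5  -0.2] rot [9. 0. 0.]
```

```bash
python3 -m handwheel '{"gripper":[1,1,1,1,1],"offset":[[30,0,0],[60,0,0],[85,0,0],[100,0,0],[105,0,0]],"rot":[[7,0,0],[9,0,0],[9,0,0],[9,0,0],[9,0,0]]}' 20; python3 -m handwheel '{"gripper":[1,1,1,1,1],"offset":[[0,0,0],[1,0,0],[2,0,0],[3,0,0],[3,0,0]],"rot":[[0,0,0],[0,0,0],[0,0,0],[0,0,0],[0,0,0]]}';  python3 -c "
from h import *
go(510,285,22,-1.5)"
```

```text
time_s: 11.22
ee_pos: [507.8, 283.9, 25.0]
ee_rot: [-60.2, 89.7, -151.3]
force: [-0.3, -1.1, -0.6]
gripper_width: 15.9
time_s: 11.63
ee_pos: [510.3, 285.2, 25.8]
ee_rot: [116.0, 89.9, 24.9]
force: [0.2, -0.3, 0.2]
gripper_width: 16.0
t 11.63 pos [510.3 285.2  25.8] yh -1.1 tilt [ 0.002  0.001 -1.   ] F [ 0.2 -0.3  0.2] w 16.0 q [ 28.  29. 102.  -0.  48.  29.]
off [ 3.8 -0.3  0.2] rot [ 0.4 -0.  -0.1]
```

```bash
python3 -m handwheel '{"gripper":[1,1,1],"offset":[[1,0,0],[2,0,0],[2,0,0]],"rot":[[0,0,0],[0,0,0],[0,0,0]]}' 20; python3 -m handwheel '{"gripper":[1,1,1],"offset":[[1,0,0],[1,0,0],[1,0,0]],"rot":[[0,0,0],[0,0,0],[0,0,0]]}';  python3 -m handwheel '{"gripper":[1,1,1],"offset":[[1,0,0],[1,0,0],[1,0,0]],"rot":[[0,0,0],[0,0,0],[0,0,0]]}'
```

```text
time_s: 11.88
ee_pos: [509.7, 284.9, 23.0]
ee_rot: [60.6, 90.0, -30.5]
force: [-0.6, 0.2, 0.1]
gripper_width: 15.8
time_s: 12.13
ee_pos: [509.9, 285.0, 22.1]
ee_rot: [103.6, 90.0, 12.5]
force: [0.3, 0.1, 1.4]
gripper_width: 15.7
time_s: 12.38
ee_pos: [510.0, 285.0, 22.1]
ee_rot: [110.9, 90.0, 19.8]
force: [-2.0, -0.7, 7.9]
gripper_width: 15.9
```

```bash
python3 -m handwheel '{"gripper":[0.6,0.6,0.6,0.6,0.6],"offset":[[-1,0,0],[-1,0,0],[-1,0,0],[-1,0,0],[-1,0,0]],"rot":[[0,0,0],[0,0,0],[0,0,0],[0,0,0],[0,0,0]]}' 20; python3 -m handwheel '{"gripper":[0.6,0.15,0.15,0.15,0.15],"offset":[[-20,0,0],[-55,0,0],[-60,0,-10],[-60,0,-40],[-60,0,-60]],"rot":[[0,0,0],[0,0,0],[0,0,0],[0,0,0],[0,0,0]]}'; python3 - <<'E'
from h import *
go(510,319,80,-1.5)
for n,c in (('side',(300,190,75,70)),('top',(160,120,75,70))):
    im=grab_frame(n)[:,:,::-1];cv2.imwrite(f'pics/{n}7.png',im);crop(im,*c,8.5,f'pics/{n}7c.png')
E
```

```text
time_s: 12.8
ee_pos: [509.7, 284.9, 21.6]
ee_rot: [-46.8, 90.0, -138.0]
force: [-0.4, -0.7, 0.2]
gripper_width: 36.1
time_s: 13.22
ee_pos: [511.7, 346.7, 83.0]
ee_rot: [133.7, 89.8, 42.5]
force: [0.8, 0.3, 0.4]
gripper_width: 60.3
t 13.22 pos [511.7 346.7  83. ] yh -1.2 tilt [ 0.002  0.002 -1.   ] F [0.8 0.3 0.4] w 60.3 q [33. 28. 94.  0. 58. 34.]
off [ 3.  -1.2 27.7] rot [ 0.3 -0.1 -0.1]
```

View pics/side7c.png

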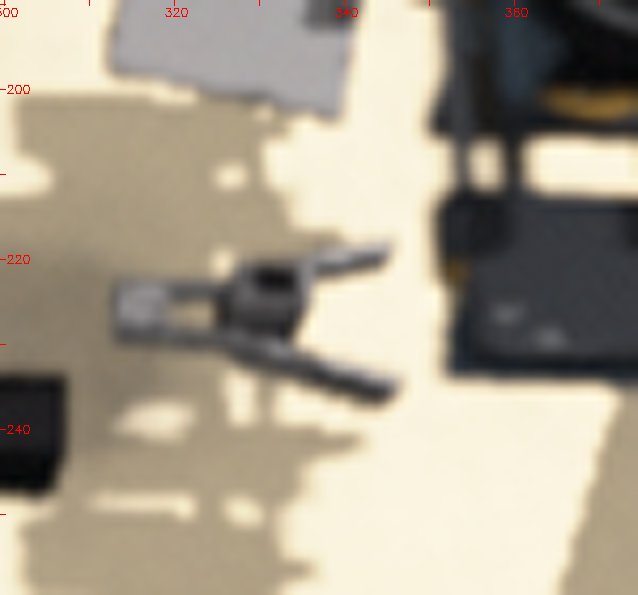

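View pics/top7c.png

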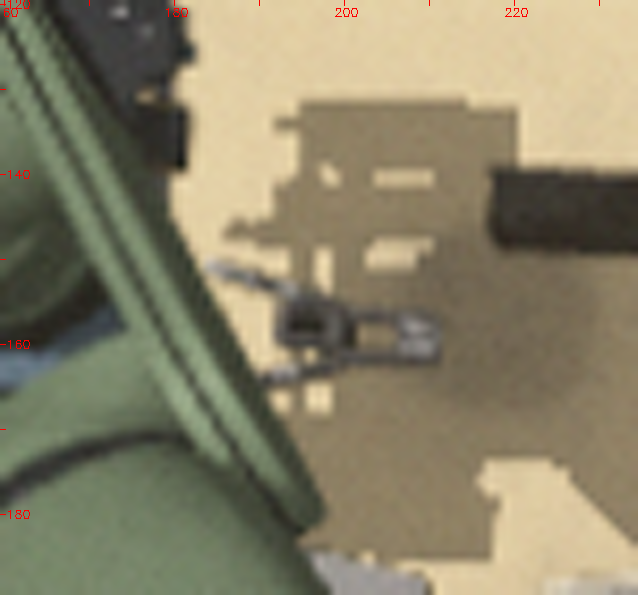

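```bash
python3 - <<'E'
from h import *
S=lambda u,z: unproj('side',u,z)[0].round(1)
T=lambda u,z: unproj('top',u,z)[0].round(1)
print('side jawtip',S((313.3,226.3),18),'lever ends',S((345,219),20),S((345.5,235.5),20),'pod top',S((331.5,222.5),40))
print('top jawtip',T((211,159),18),'lever end',T((184.5,151.5),20),'pod',T((195.7,157.7),40),'red pot' )
E
```

```text
side jawtip [514.7 242.6  18. ] lever ends [492.  330.1  20. ] [540.2 327.4  20. ] pod top [511.9 288.3  40. ]
top jawtip [509.2 238.8  18. ] lever end [531.7 325.3  20. ] pod [509.8 285.2  40. ] red pot
```

```bash
python3 -m handwheel '{"gripper":[0.12,0.12,0.12,0.12,0.12],"offset":[[0,-1,27],[10,-1,27],[30,-1,27],[45,-1,27],[50,-1,27]],"rot":[[0,0,0],[0,0,0],[0,0,0],[0,0,0],[0,0,0]]}' 20; python3 -c "
from h import *
go(510.5,320,4,-1.2)"
```

```text
time_s: 13.73
ee_pos: [507.7, 316.3, 29.1]
ee_rot: [-55.5, 89.7, -146.7]
force: [0.3, -0.8, -0.3]
gripper_width: 80.0
t 13.73 pos [507.7 316.3  29.1] yh -1.2 tilt [-0.004 -0.003 -1.   ] F [ 0.3 -0.8 -0.3] w 80.0 q [ 31.  30. 100.  -0.  50.  32.]
off [25.1  2.8 -3.8] rot [0.  0.2 0.3]
```

```bash
python3 -m handwheel '{"gripper":[0.12,0.12,0.12,0.12,0.12],"offset":[[8,0,0],[16,0,0],[22,0,0],[22,0,0],[22,0,0]],"rot":[[0,0,0],[0,0,0],[0,0,0],[0,0,0],[0,0,0]]}' 20; python3 - <<'E'
from h import *
go(510.5,320,4,-1.2)
im=grab_frame('side')[:,:,::-1];crop(im,300,190,75,70,8.5,f'pics/side8c.png')
E
```

```text
time_s: 14.15
ee_pos: [509.5, 318.0, 9.8]
ee_rot: [-17.8, 90.0, -108.9]
force: [0.1, -0.5, -0.4]
gripper_width: 80.1
t 14.15 pos [509.5 318.    9.8] yh -1.1 tilt [-0. -0. -1.] F [ 0.1 -0.5 -0.4] w 80.1 q [ 31.  31. 101.  -0.  48.  32.]
off [ 5.8  1.  -2. ] rot [0.1 0.  0. ]
```

View pics/side8c.png

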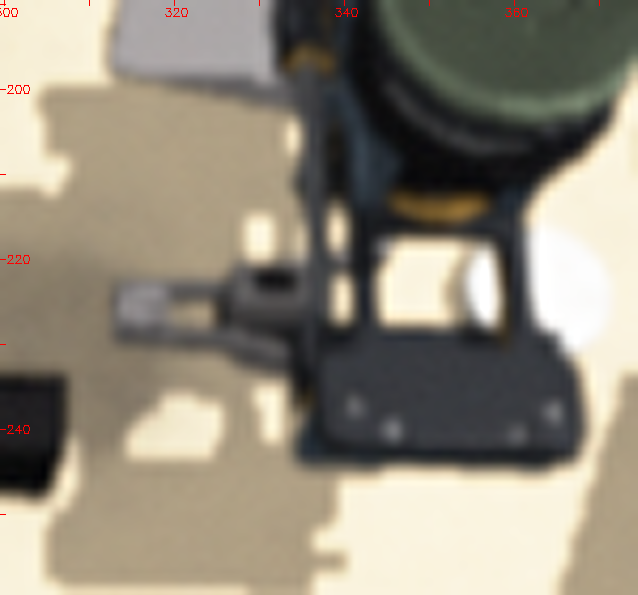

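```bash
python3 -m handwheel '{"gripper":[0.12,0.12,0.12,1,1],"offset":[[3,1,-2],[6,1,-2],[6,1,-2],[6,1,-2],[6,1,-2]],"rot":[[0,0,0],[0,0,0],[0,0,0],[0,0,0],[0,0,0]]}' 25; python3 -m handwheel '{"gripper":[1,1,1,1,1],"offset":[[0,0,0],[0,0,0],[0,0,0],[0,0,0],[0,0,0]],"rot":[[0,0,0],[0,0,0],[0,0,0],[0,0,0],[0,0,0]]}' 25;python3 -m handwheel '{"gripper":[1,1,1,1,1],"offset":[[0,0,0],[0,0,0],[0,0,0],[0,0,0],[0,0,0]],"rot":[[0,0,0],[0,0,0],[0,0,0],[0,0,0],[0,0,0]]}' 25; python3 - <<'E'
from h import *
go(510.5,320,4,-1.2)
im=grab_frame('side')[:,:,::-1];cv2.imwrite('pics/side9.png',im);crop(im,300,190,75,70,8.5,f'pics/side9c.png')
E
```

```text
time_s: 14.62
ee_pos: [510.5, 319.9, 4.0]
ee_rot: [53.9, 90.0, -37.2]
force: [-0.5, -0.4, 0.1]
gripper_width: 69.6
time_s: 15.03
ee_pos: [510.6, 320.0, 4.0]
ee_rot: [121.9, 90.0, 30.8]
force: [-0.5, -0.4, 0.2]
gripper_width: 36.4
time_s: 15.45
ee_pos: [510.6, 320.0, 4.0]
ee_rot: [121.3, 90.0, 30.2]
force: [-0.6, 1.6, 1.8]
gripper_width: 29.3
t 15.45 pos [510.6 320.    4. ] yh -1.1 tilt [ 0.  0. -1.] F [-0.6  1.6  1.8] w 29.3 q [ 31.  32. 101.  -0.  47.  32.]
off [ 0.  -0.1  0. ] rot [ 0.1 -0.  -0. ]
```

View pics/side9c.png

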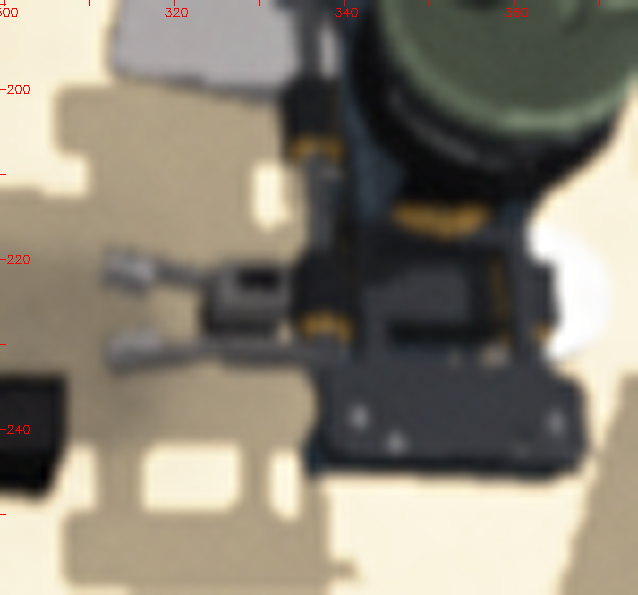

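```bash
python3 -m handwheel '{"gripper":[1,1,1,1,1],"offset":[[-5,0,0],[-20,0,0],[-45,0,0],[-75,0,0],[-100,0,0]],"rot":[[0,0,0],[0,0,0],[0,0,0],[0,0,0],[0,0,0]]}' 25; python3 -m handwheel '{"gripper":[1,1,1,1,1],"offset":[[0,8,35],[0,16,70],[0,24,105],[0,32,140],[0,40,175]],"rot":[[0,0,0],[0,0,0],[0,0,0],[0,0,0],[0,0,0]]}'; python3 - <<'E'
from h import *
go(548,125,56,-1.2)
for n,c in (('side',(180,190,120,70)),('top',(210,110,110,70))):
    im=grab_frame(n)[:,:,::-1];cv2.imwrite(f'pics/{n}10.png',im);crop(im,*c,6.5,f'pics/{n}10c.png')
E
```

```text
time_s: 15.92
ee_pos: [510.3, 319.7, 105.3]
ee_rot: [-27.0, 90.0, -118.1]
force: [0.1, 1.3, -0.7]
gripper_width: 29.0
time_s: 16.33
ee_pos: [546.7, 142.4, 104.1]
ee_rot: [-38.8, 90.0, -129.9]
force: [1.0, -0.1, -0.4]
gripper_width: 29.2
t 16.33 pos [546.7 142.4 104.1] yh -1.1 tilt [-0. -0. -1.] F [ 1.  -0.1 -0.4] w 29.2 q [ 13.  23. 100.  -0.  57.  15.]
off [48.1  1.6 17.4] rot [0.1 0.  0. ]
```

View pics/side10c.png

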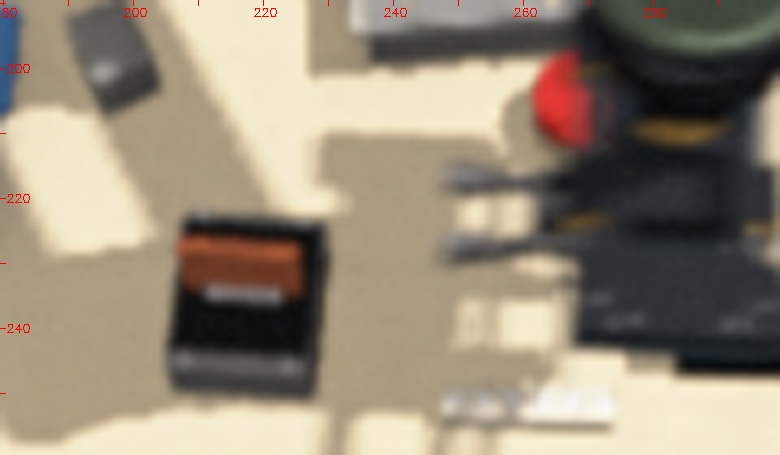

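View pics/top10c.png

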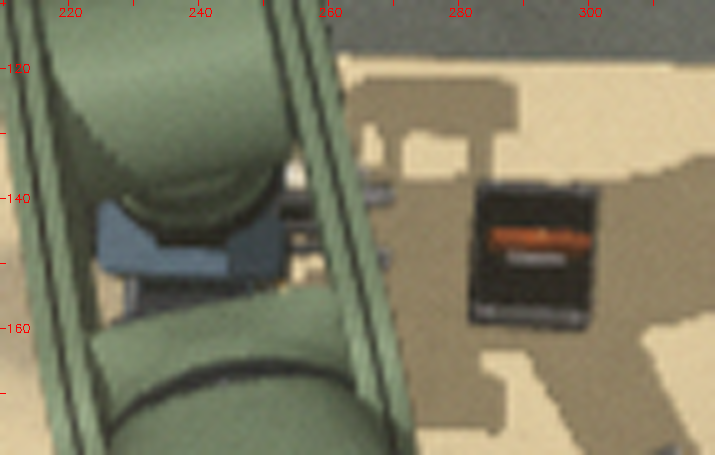

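```bash
python3 - <<'E'
from h import *
im=cv2.imread('pics/top10.png');crop(im,255,130,52,34,14,'pics/a.png')
im=cv2.imread('pics/side10.png');crop(im,200,208,56,40,14,'pics/b.png')
E
```

```text
(no output)
```

View pics/a.png

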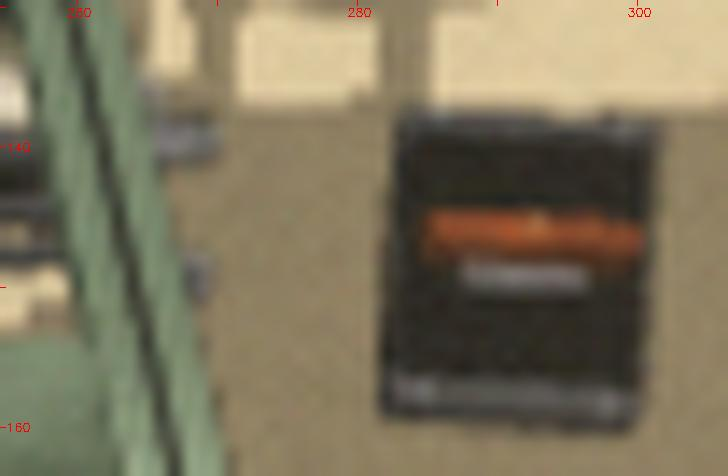

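View pics/b.png

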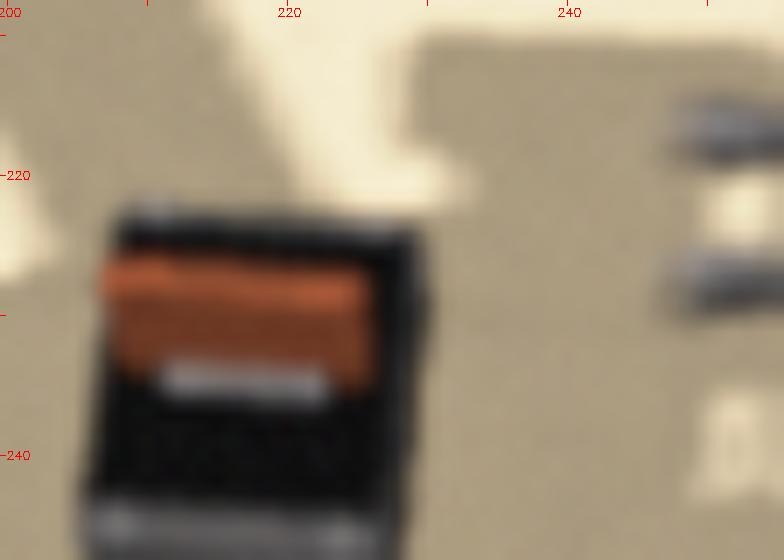

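```bash
python3 - <<'E'
from h import *
S=lambda u,z: unproj('side',u,z)[0].round(1)
T=lambda u,z: unproj('top',u,z)[0].round(1)
print('top jaws',T((269.8,139.5),118),T((269.3,149),118),'tab',T((284.8,145.9),80),T((300.4,146.4),80))
print('side jaws',S((248,216.3),118),S((247.5,227.3),118),'tab',S((206.8,227),80),S((225.9,228.2),80))
E
```

```text
top jaws [559.7  52.4 118. ] [531.   53.3 118. ] tab [547.1   5.5  80. ] [546.7 -42.5  80. ]
side jaws [533.8  67.1 118. ] [563.2  66.7 118. ] tab [549.1 -37.7  80. ] [551.2  11.   80. ]
```

```bash
python3 -m handwheel '{"gripper":[1,1,1,1],"offset":[[15,2,15],[30,2,17],[30,2,17],[30,2,17]],"rot":[[0,0,0],[0,0,0],[0,0,0],[0,0,0]]}' 25;  python3 - <<'E'
from h import *
go(548,125,56,-1.2)
im=grab_frame('top')[:,:,::-1];cv2.imwrite('pics/top11.png',im);crop(im,255,130,52,34,14,'pics/a.png')
im=grab_frame('side')[:,:,::-1];cv2.imwrite('pics/side11.png',im);crop(im,200,208,56,40,14,'pics/b.png')
print(state()['ee_pos'],state()['qvel'].round(1))
E
```

```text
time_s: 16.77
ee_pos: [548.0, 127.4, 73.5]
ee_rot: [-81.2, 89.9, -172.4]
force: [-0.1, 0.3, -0.8]
gripper_width: 29.2
t 16.77 pos [548.  127.4  73.5] yh -1.1 tilt [-0.002 -0.    -1.   ] F [-0.1  0.3 -0.8] w 29.2 q [ 12.  24. 102.   0.  53.  13.]
off [17.5  0.1  2.4] rot [0.1 0.  0.1]
[549.09414259 127.90673013  74.61596372] [ 0.3 -0.4 -0.4 -0.1 -0.1 -0.1]
```

View pics/a.png

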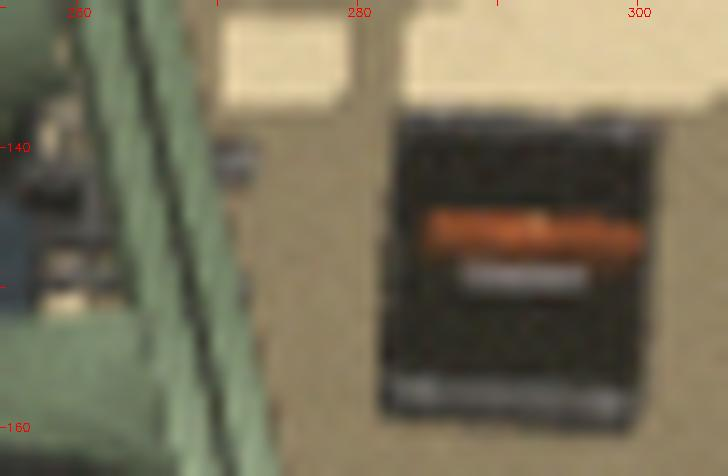

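View pics/b.png

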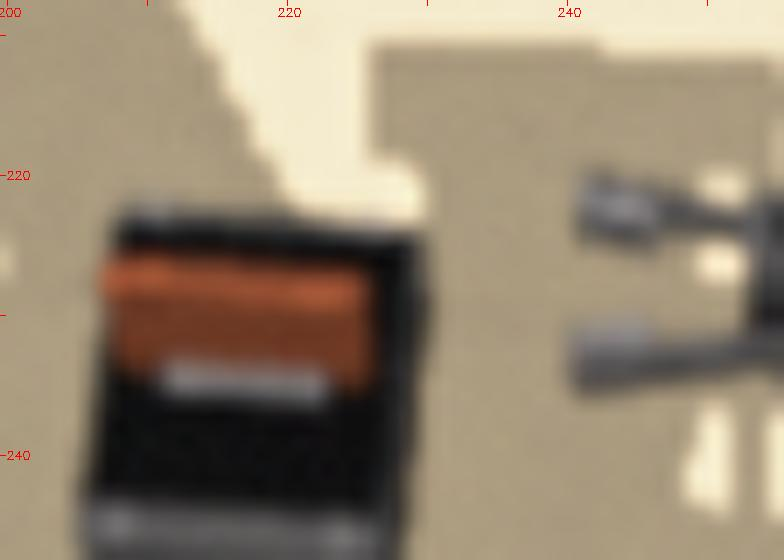

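```bash
python3 - <<'E'
from h import *
S=lambda u,z: unproj('side',u,z)[0].round(1)
T=lambda u,z: unproj('top',u,z)[0].round(1)
print('top jaws',T((272.7,141),88.5),'tab',T((284.8,145.9),80),T((300.4,146.4),80))
print('side jaws',S((240.9,221.5),88.5),S((240.4,231.8),88.5),'tab',S((206.8,227),80),S((225.9,228.2),80))
E
```

```text
top jaws [560.2  43.2  88.5] tab [547.1   5.5  80. ] [546.7 -42.5  80. ]
side jaws [535.5  48.8  88.5] [563.5  48.6  88.5] tab [549.1 -37.7  80. ] [551.2  11.   80. ]
```

```bash
python3 -m handwheel '{"gripper":[1,1,1,1,1],"offset":[[10,2.3,0],[18.6,2.3,0],[18.6,2.3,10],[18.6,2.3,25],[18.6,2.3,25]],"rot":[[0.4,0,0],[0.4,0,0],[0.4,0,0],[0.4,0,0],[0.4,0,0]]}' 25; python3 -m handwheel '{"gripper":[1,1],"offset":[[0,0,0],[0,0,0]],"rot":[[0,0,0],[0,0,0]]}' 25; python3 - <<'E'
from h import *
go(548,76.7,56,-1.5)
im=grab_frame('top')[:,:,::-1];cv2.imwrite('pics/top12.png',im);crop(im,255,130,52,34,14,'pics/a.png')
im=grab_frame('side')[:,:,::-1];cv2.imwrite('pics/side12.png',im);crop(im,200,208,56,40,14,'pics/b.png')
E
```

```text
time_s: 17.28
ee_pos: [549.9, 100.0, 54.8]
ee_rot: [-47.1, 89.9, -138.6]
force: [0.2, -0.2, -0.6]
gripper_width: 29.3
time_s: 17.45
ee_pos: [550.6, 102.0, 55.3]
ee_rot: [156.9, 90.0, 65.4]
force: [0.3, -0.3, 0.4]
gripper_width: 29.5
t 17.45 pos [550.6 102.   55.3] yh -1.6 tilt [ 0.  0. -1.] F [ 0.3 -0.3  0.4] w 29.5 q [  9.  25. 104.   0.  51.  11.]
off [-0.7 -1.9 25.4] rot [-0.1 -0.  -0. ]
```

View pics/a.png

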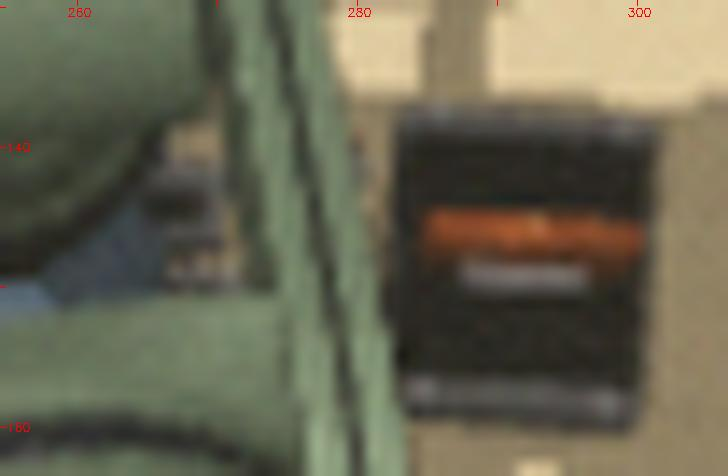

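View pics/b.png

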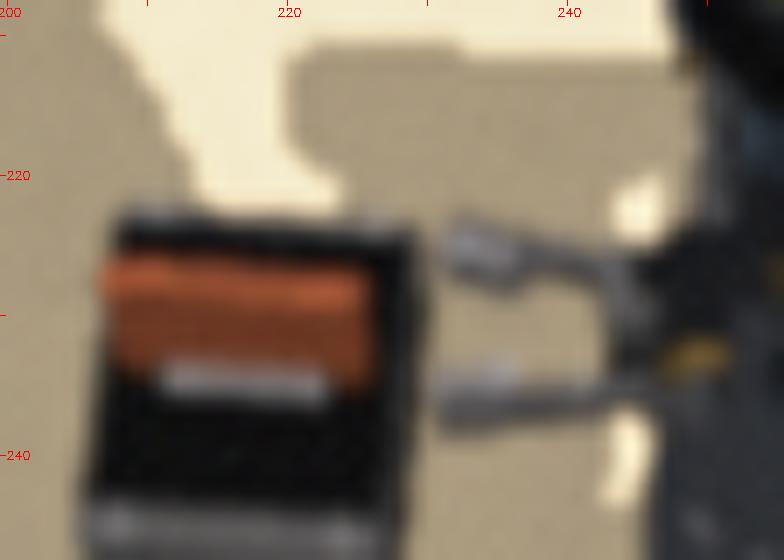

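```bash
python3 - <<'E'
from h import *
S=lambda u,z: unproj('side',u,z)[0].round(1)
print('side jaws',S((231.2,224.4),69.5),S((230.8,234.8),69.5))
im=cv2.imread('pics/side12.png')
# expected clip drawn in side coords: origin, using jaw pads fully open
o=(549.3,22.5+46,-91.5)
E
```

```text
side jaws [536.1  23.3  69.5] [564.7  23.7  69.5]
```

```bash
python3 -m handwheel '{"gripper":[1,1,1,1,1],"offset":[[-0.5,0.5,8],[-0.5,0.5,16],[-0.5,0.5,22],[-0.5,0.5,26],[-0.5,0.5,26]],"rot":[[0,0,0],[0,0,0],[0,0,0],[0,0,0],[0,0,0]]}' 25; python3 -m handwheel '{"gripper":[1,1],"offset":[[0,0,0],[0,0,0]],"rot":[[0,0,0],[0,0,0]]}' 25; python3 - <<'E'
from h import *
go(548,76.7,56,-1.5)
im=grab_frame('side')[:,:,::-1];cv2.imwrite('pics/side13.png',im);crop(im,200,208,56,40,14,'pics/b.png')
E
```

```text
time_s: 17.97
ee_pos: [550.2, 75.0, 55.8]
ee_rot: [-24.8, 90.0, -116.3]
force: [0.1, 0.5, 0.3]
gripper_width: 29.5
time_s: 18.13
ee_pos: [550.4, 76.1, 55.8]
ee_rot: [136.0, 90.0, 44.5]
force: [0.3, 0.5, -0.4]
gripper_width: 29.3
t 18.13 pos [550.4  76.1  55.8] yh -1.5 tilt [ 0.  0. -1.] F [ 0.3  0.5 -0.4] w 29.3 q [  7.  25. 105.   0.  50.   8.]
off [-0.2 -2.4 -0.6] rot [-0. -0. -0.]
```

View pics/b.png

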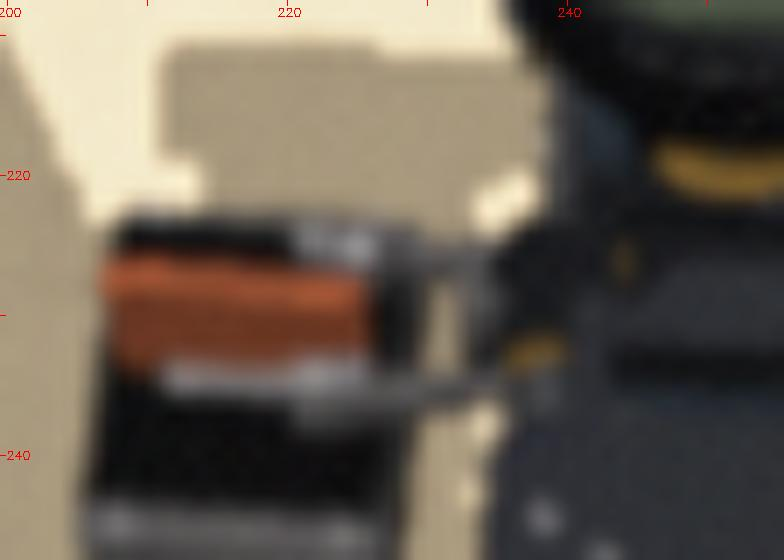

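```bash
python3 -m handwheel '{"gripper":[0.62,0.58,0.54,0.52,0.5],"offset":[[0,0,0],[0,0,0],[0,0,0],[0,0,0],[0,0,0]],"rot":[[0,0,0],[0,0,0],[0,0,0],[0,0,0],[0,0,0]]}'; python3 - <<'E'
from h import *
go(548,76.7,56,-1.5)
im=grab_frame('side')[:,:,::-1];cv2.imwrite('pics/side14.png',im);crop(im,200,208,56,40,14,'pics/b.png')
E
```

```text
time_s: 18.6
ee_pos: [550.3, 76.2, 55.8]
ee_rot: [43.6, 90.0, -47.9]
force: [-0.7, -0.0, -1.0]
gripper_width: 45.3
t 18.6 pos [550.3  76.2  55.8] yh -1.5 tilt [ 0. -0. -1.] F [-0.7 -0.  -1. ] w 45.3 q [  7.  25. 105.  -0.  50.   8.]
off [-0.2 -2.4 -0.4] rot [-0.  0. -0.]
```

View pics/b.png

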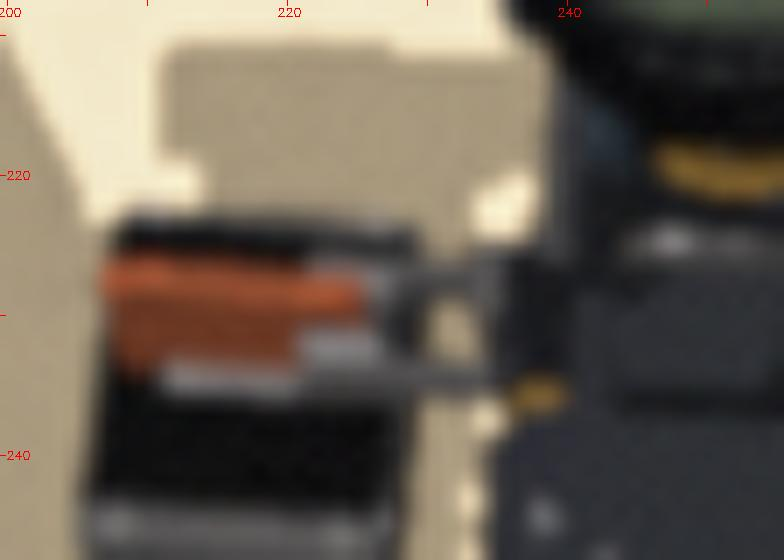

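```bash
python3 -m handwheel '{"gripper":[0.46,0.42,0.36,0.28,0.2],"offset":[[0,0,0],[0,0,0],[0,0,0],[0,0,0],[0,0,0]],"rot":[[0,0,0],[0,0,0],[0,0,0],[0,0,0],[0,0,0]]}';python3 -m handwheel '{"gripper":[0.15,0.1,0.1],"offset":[[0,0,0],[0,0,0],[0,0,0]],"rot":[[0,0,0],[0,0,0],[0,0,0]]}'; python3 - <<'E'
from h import *
go(548,76.7,56,-1.5)
im=grab_frame('side')[:,:,::-1];cv2.imwrite('pics/side15.png',im);crop(im,200,205,75,50,10,'pics/b.png')
E
```

```text
time_s: 19.07
ee_pos: [550.3, 76.1, 55.8]
ee_rot: [-28.3, 90.0, -119.9]
force: [-0.5, 0.3, 0.3]
gripper_width: 68.7
time_s: 19.32
ee_pos: [550.3, 76.1, 55.8]
ee_rot: [-35.2, 90.0, -126.7]
force: [-0.3, 0.2, -0.2]
gripper_width: 82.0
t 19.32 pos [550.3  76.1  55.8] yh -1.5 tilt [-0. -0. -1.] F [-0.3  0.2 -0.2] w 82.0 q [  7.  25. 105.  -0.  50.   8.]
off [-0.2 -2.3 -0.6] rot [-0.  0.  0.]
```

View pics/b.png

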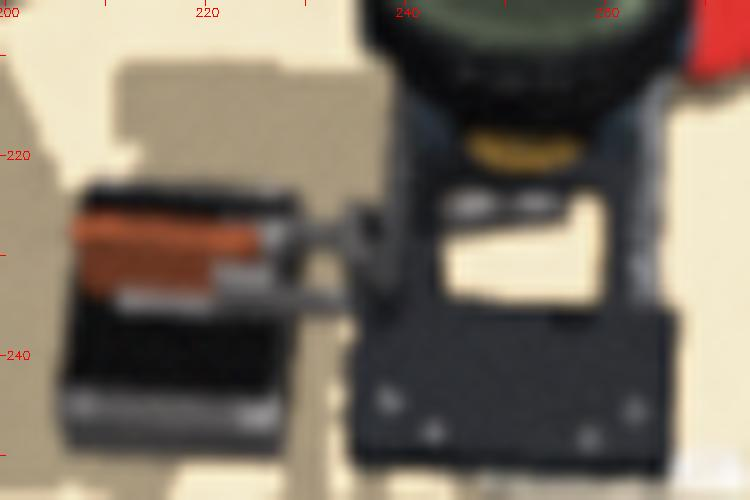

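```bash
python3 -m handwheel '{"gripper":[0.05,0,0,0,0],"offset":[[-10,0,0],[-30,0,0],[-60,0,0],[-95,0,0],[-130,0,0]],"rot":[[0,0,0],[0,0,0],[0,0,0],[0,0,0],[0,0,0]]}';python3 -m handwheel '{"gripper":[0,0,0,0,0],"offset":[[0,0,-40],[0,0,-80],[0,0,-120],[0,0,-160],[0,0,-200]],"rot":[[0,0,0],[0,0,0],[0,0,0],[0,0,0],[0,0,0]]}'; python3 - <<'E'
from h import *
go(548,276,186,-1.5)
im=grab_frame('side')[:,:,::-1];cv2.imwrite('pics/side16.png',im);crop(im,195,200,80,55,9.5,'pics/b.png')
im=grab_frame('top')[:,:,::-1];cv2.imwrite('pics/top16.png',im);crop(im,235,120,80,55,9.5,'pics/a.png')
E
```

```text
time_s: 19.78
ee_pos: [549.8, 76.1, 187.7]
ee_rot: [-75.3, 90.0, -166.8]
force: [0.3, 0.8, 1.3]
gripper_width: 90.9
time_s: 20.2
ee_pos: [555.4, 277.8, 187.0]
ee_rot: [109.1, 89.9, 17.5]
force: [0.9, -0.2, -0.6]
gripper_width: 91.2
t 20.2 pos [555.4 277.8 187. ] yh -1.5 tilt [ 0.001  0.    -1.   ] F [ 0.9 -0.2 -0.6] w 91.2 q [26. 23. 86. -0. 71. 27.]
off [ 1.  -7.4  2. ] rot [-0.  -0.  -0.1]
```

View pics/b.png

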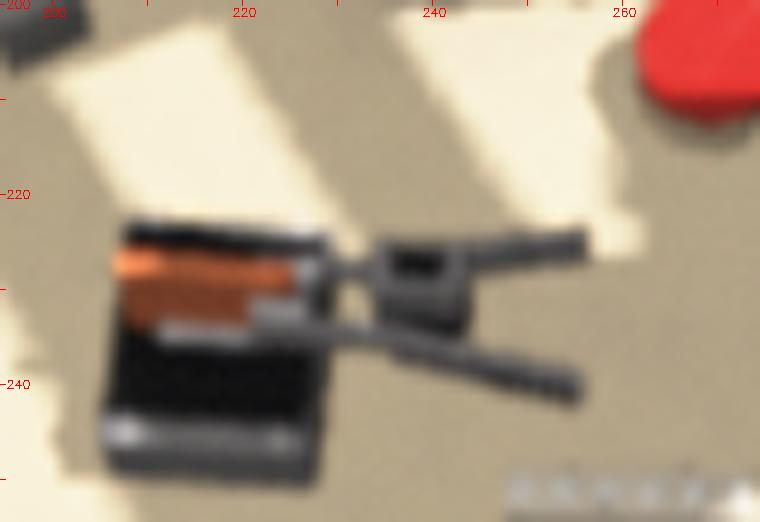

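View pics/a.png

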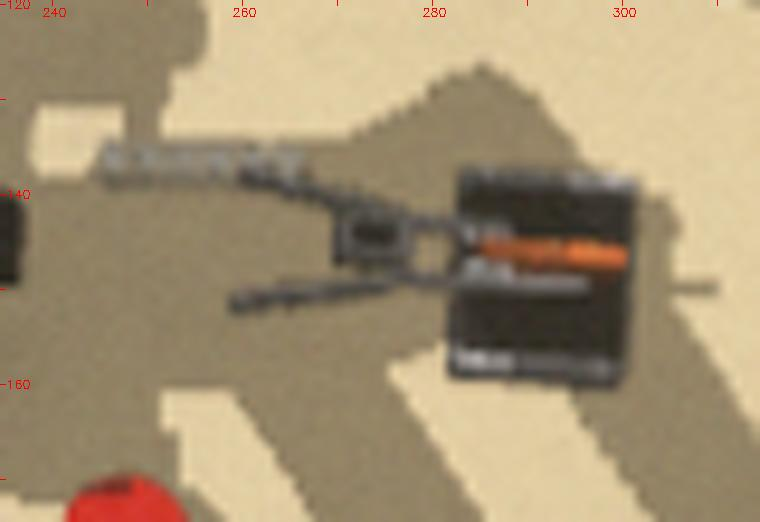

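View pics/side16.png

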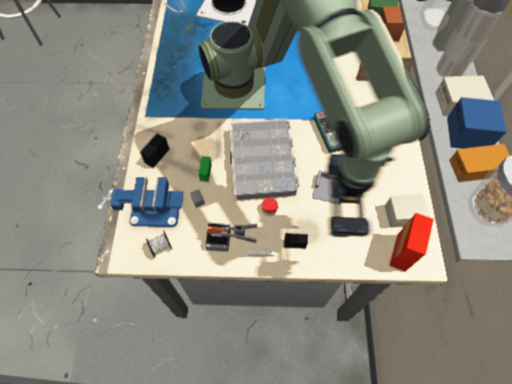

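```bash
python3 - <<'E'
from h import *
from math import *
def tri(us,ut):
    A=[]
    for n,u in (('side',us),('top',ut)):
        p0=unproj(n,u,0)[0];p1=unproj(n,u,200)[0]; A.append((p0,(p1-p0)/np.linalg.norm(p1-p0)))
    (a,d),(b,e)=A; s=np.linalg.lstsq(np.c_[d,-e],b-a,rcond=None)[0]; return ((a+s[0]*d+b+s[1]*e)/2).round(1),np.linalg.norm(a+s[0]*d-b-s[1]*e).round(1)
print('levers',tri((255.8,224.8),(239.2,151.6)),tri((255.5,239.6),(240,138.3)))
print('pod',tri((238.7,227),(273.7,143.8)))
a=cv2.imread('pics/side16.png');b=cv2.imread('pics/top16.png')
for n,im,c in (('side',a,(195,205,75,50)),('top',b,(235,125,75,50))):
    p=(549.3 if n=='side' else 547,45 if n=='side' else 39.5,-91.5); t=(550.2 if n=='side' else 547,-13.5 if n=='side' else -18.5,-91.5)
    S=[box(-13,13,-8,8,72,92),[((-48,-24,72),(0,-8,72)),((-48,24,72),(0,8,72))],[((30,-5,72),(46,-5,72)),((30,5,72),(46,5,72)),((46,-5,72),(46,5,72))],box(-24,24,-3,3,40,80)]
    overlay(n,im,[p,p,p,t],S,*c,8,f'pics/o{n}.png')
cv2.imwrite('pics/o.png',np.vstack([cv2.imread('pics/oside.png'),cv2.imread('pics/otop.png')])[:, :800][:800])
E
```

```text
levers (array([531.1, 116.3,  67. ]), np.float64(59.6)) (array([572.5, 115.6,  68.7]), np.float64(58.1))
pod (array([551.3,  41.9,  89.7]), np.float64(3.9))
```

View pics/oside.png

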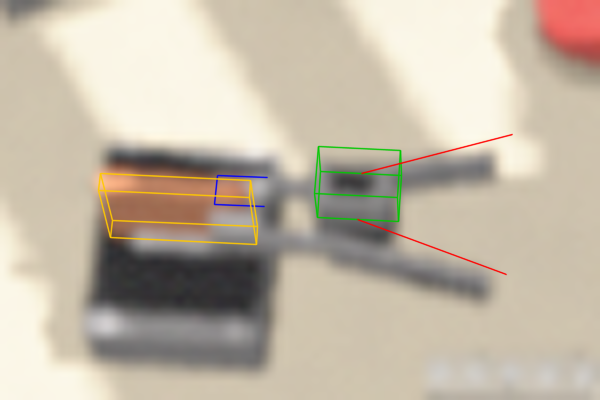

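View pics/otop.png

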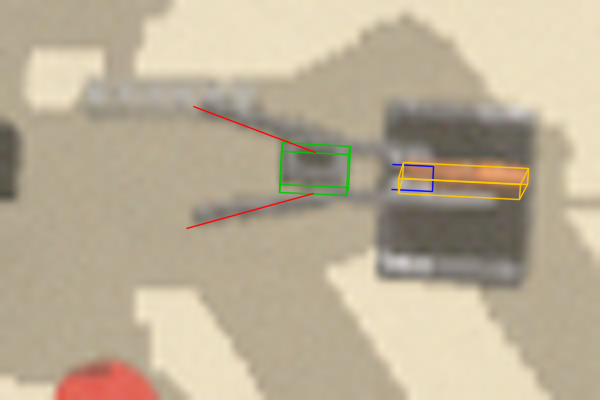

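```bash
python3 - <<'E'
from h import *
def tri(us,ut):
    A=[]
    for n,u in (('side',us),('top',ut)):
        p0=unproj(n,u,0)[0];p1=unproj(n,u,200)[0]; A.append((p0,(p1-p0)/np.linalg.norm(p1-p0)))
    (a,d),(b,e)=A; s=np.linalg.lstsq(np.c_[d,-e],b-a,rcond=None)[0]; return ((a+s[0]*d+b+s[1]*e)/2).round(1),np.linalg.norm(a+s[0]*d-b-s[1]*e).round(1)
print('levers',tri((255.6,225),(258.7,151.3)),tri((255.3,239.8),(259.5,138.3)))
print('tab',tri((206.8,226.8),(300.4,146.3)),'side tips',tri((220.5,233),(288,148)))
im=grab_frame('top')[:,:,::-1];cv2.imwrite('pics/top17.png',im);crop(im,250,130,55,36,14,'pics/a.png')
im=grab_frame('side')[:,:,::-1];cv2.imwrite('pics/side17.png',im);crop(im,203,215,56,38,14,'pics/b.png')
E
```

```text
levers (array([531.6,  85.9,  58.4]), np.float64(0.5)) (array([572.6,  85.2,  58.5]), np.float64(2.1))
tab (array([547.3, -40.5,  76.6]), np.float64(4.5)) side tips (array([547.3,  -6.3,  36.2]), np.float64(0.6))
```

View pics/a.png

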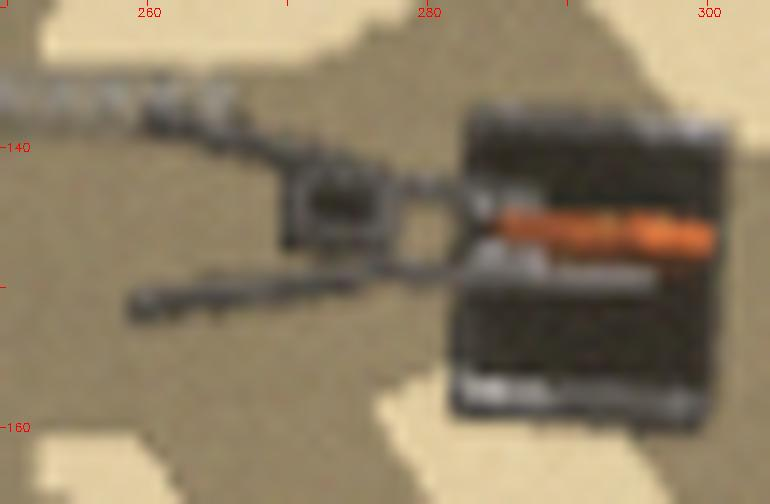

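View pics/b.png

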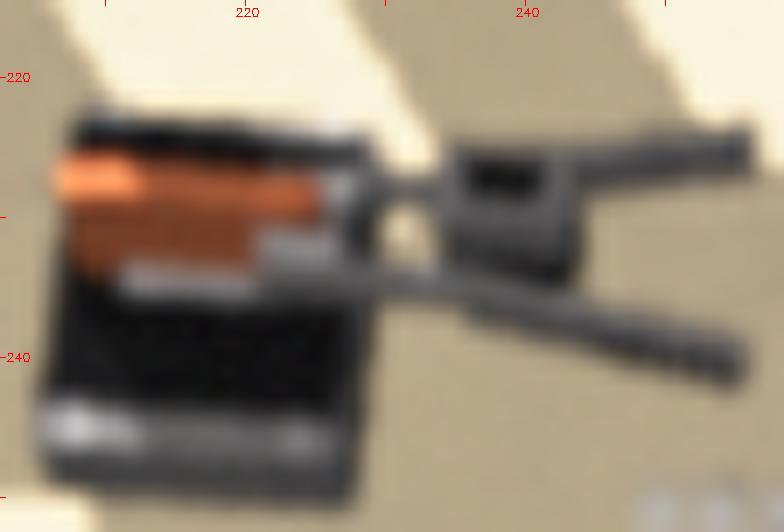

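```bash
python3 - <<'E'
from h import *
def d(ox,oy,uz,yaw,drop=0,hw=26.5):
    a=np.radians(yaw);c,s=np.cos(a),np.sin(a); W=lambda x,y,z:[ox+c*x-s*y,oy+s*x+c*y,uz+z]
    P=lambda n,*q: proj(n,W(*q))[0]
    for n in('side','top'):
        pod=P(n,0,0,40); l=(P(n,-48,hw,20-drop)+P(n,-48,-hw,20-drop))/2; j=P(n,46,0,18); print(n,'lever-pod',(l-pod).round(2),'jaw-pod',(j-pod).round(2))
print('bench');d(511,286.5,0,-91.1)
print('tab level');d(549,42.5,52,-91.5,0,24); print('tab droop 5mm');d(549,42.5,52,-91.5,5,24)
E
```

```text
bench
side lever-pod [16.47  3.7 ] jaw-pod [-18.34   2.54]
top lever-pod [-13.84   0.23] jaw-pod [15.18  1.4 ]
tab level
side lever-pod [18.99  3.99] jaw-pod [-17.62   2.49]
top lever-pod [-15.63   0.26] jaw-pod [14.7  1.8]
tab droop 5mm
side lever-pod [18.97  4.73] jaw-pod [-17.62   2.49]
top lever-pod [-15.61   0.51] jaw-pod [14.7  1.8]
```

```bash
python3 -m handwheel '{"gripper":[0,0,0,0,0],"offset":[[-15,-30,0],[-30,-60,0],[-45,-90,0],[-60,-120,0],[-75,-150,0]],"rot":[[0,0,0],[0,0,0],[0,0,0],[0,0,0],[0,0,0]]}'; python3 -m handwheel '{"gripper":[0,0,0,0,0],"offset":[[0,0,-20],[0,-10,-30],[0,-10,-30],[0,-10,-30],[0,-10,-30]],"rot":[[0,0,0],[0,0,0],[0,0,0],[0,0,0],[0,0,0]]}'; python3 - <<'E'
from h import *
im=grab_frame('side')[:,:,::-1];cv2.imwrite('pics/side18.png',im);crop(im,180,170,200,95,4,'pics/b.png')
a=cv2.imread('pics/side0.png');crop(a,180,170,200,95,4,'pics/a.png')
cv2.imwrite('pics/c.png',cv2.resize(np.vstack([cv2.imread('pics/a.png'),cv2.imread('pics/b.png')]),(630,600)))
E
```

```text
time_s: 20.82
ee_pos: [404.3, 278.0, 261.7]
ee_rot: [-1.7, 90.0, -93.4]
force: [-0.0, 0.0, 0.7]
gripper_width: 91.5
time_s: 21.23
ee_pos: [396.9, 308.9, 260.8]
ee_rot: [11.2, 89.9, -80.4]
force: [0.2, -0.4, 0.3]
gripper_width: 91.2
```

View pics/c.png

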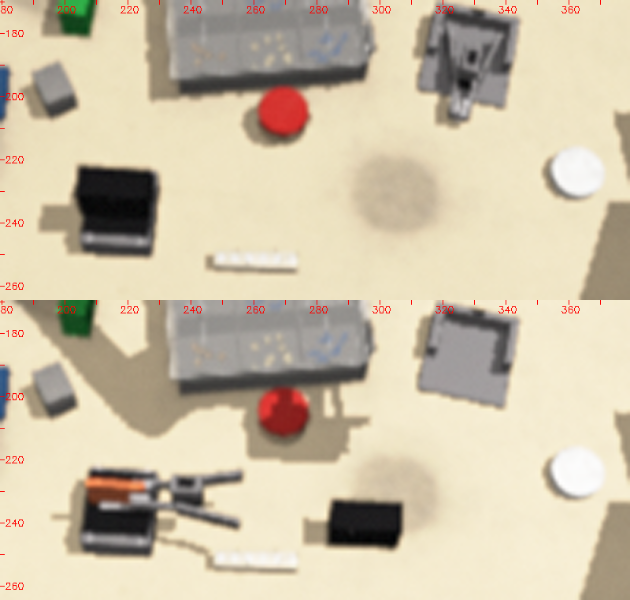

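```bash
python3 -c "
from workcell import *
job_done()"
```

```text
the job is handed in; nothing more can be done
```

I lifted the cover off the tab and stood it upright on the bench at about (557, 189). I then took the clip from the dock by its pod, laid it down, took it again by the levers and squeezed it open. It closed on the tab's +y edge at jaw height of about 62 mm, from the commanded height. I handed the job in at about 21 s with the arm well clear.

**Last checks:**
- **Grip:** the jaws hold the tab with roughly 11–13 mm of their 16 mm length over the metal. Pitch and heading are straight to about 2°, which is as fine as the pictures resolve.
- **Surroundings:** the tin, pot, strip and relay appear at the same pixels as at the start.
- **Force:** the largest wrist force I read was about 8 N.

**Unconfirmed or in disagreement:**
- **Front edge:** the stand looks the same from both ends in the pictures. I took the end facing the dock (+y) as the front because that side is open, and the pictures could not confirm it.
- **Camera disagreement:** the two cameras disagreed by 4–5 mm in absolute position, so I did the final insertion on clip-to-tab measurements, which agreed.

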